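Load the pastry filling station with the full cartridges

TASK

Get the pastry filling station ready: the metal filling cartridges on the bench look alike, so lift each to feel whether it is full or spent, and lay every full one flat, fully down in a pocket of the white magazine with its nozzle in the notch towards the manifold, and every spent one in the grey return crate. Then turn the crank clockwise until you feel the magazine come up hard against its stop, and let go. Do not disturb the saucepan, the brush or the jar.

Things in the scene. Friction and masses are not known exactly. Their poses are not given: they have to be found in the camera images.
- cart_a: One of four or five identical-looking filling cartridges: a bare-aluminium block 90 long (its x) x 42 wide (its y) x 32 high (its z) with a round nozzle, 14 diameter and 20 long, in the middle of its +x end face. Origin: centre of the block, so 16 above what it lies on. A full one weighs about half a kilogram, a spent one about 0.13 kg; only lifting tells (at most three are full). May be absent.
- nozzle_a (a point): Tip of cart_a's nozzle, 65 from the block's centre along its x.
- cart_b: One of four or five identical-looking filling cartridges: a bare-aluminium block 90 long (its x) x 42 wide (its y) x 32 high (its z) with a round nozzle, 14 diameter and 20 long, in the middle of its +x end face. Origin: centre of the block, so 16 above what it lies on. A full one weighs about half a kilogram, a spent one about 0.13 kg; only lifting tells (at most three are full). May be absent.
- nozzle_b (a point): Tip of cart_b's nozzle, 65 from the block's centre along its x.
- cart_c: One of four or five identical-looking filling cartridges: a bare-aluminium block 90 long (its x) x 42 wide (its y) x 32 high (its z) with a round nozzle, 14 diameter and 20 long, in the middle of its +x end face. Origin: centre of the block, so 16 above what it lies on. A full one weighs about half a kilogram, a spent one about 0.13 kg; only lifting tells (at most three are full). May be absent.
- nozzle_c (a point): Tip of cart_c's nozzle, 65 from the block's centre along its x.
- cart_d: One of four or five identical-looking filling cartridges: a bare-aluminium block 90 long (its x) x 42 wide (its y) x 32 high (its z) with a round nozzle, 14 diameter and 20 long, in the middle of its +x end face. Origin: centre of the block, so 16 above what it lies on. A full one weighs about half a kilogram, a spent one about 0.13 kg; only lifting tells (at most three are full). May be absent.
- nozzle_d (a point): Tip of cart_d's nozzle, 65 from the block's centre along its x.
- cart_e: One of four or five identical-looking filling cartridges: a bare-aluminium block 90 long (its x) x 42 wide (its y) x 32 high (its z) with a round nozzle, 14 diameter and 20 long, in the middle of its +x end face. Origin: centre of the block, so 16 above what it lies on. A full one weighs about half a kilogram, a spent one about 0.13 kg; only lifting tells (at most three are full). May be absent.
- nozzle_e (a point): Tip of cart_e's nozzle, 65 from the block's centre along its x.
- pocket0 (a point): Floor centre of one of three pockets, side by side 68 apart, in the station's white magazine; moves with it. Pocket 97 long (its x) x 48 wide (its y), walls 12 high, a 20 wide notch for the nozzle through its +x end wall (24 thick). +x points to the manifold, the way the magazine is wound in. A cartridge lying home has its centre 16 above this point.
- pocket1 (a point): Floor centre of one of three pockets, side by side 68 apart, in the station's white magazine; moves with it. Pocket 97 long (its x) x 48 wide (its y), walls 12 high, a 20 wide notch for the nozzle through its +x end wall (24 thick). +x points to the manifold, the way the magazine is wound in. A cartridge lying home has its centre 16 above this point.
- pocket2 (a point): Floor centre of one of three pockets, side by side 68 apart, in the station's white magazine; moves with it. Pocket 97 long (its x) x 48 wide (its y), walls 12 high, a 20 wide notch for the nozzle through its +x end wall (24 thick). +x points to the manifold, the way the magazine is wound in. A cartridge lying home has its centre 16 above this point.
- magazine: The white magazine with the three pockets, 130 x 204 and 18 high, sliding on the station. Origin: its underside, below the middle pocket; floor of the pockets 6 above it; axes as the pockets.
- station: Filling station: steel base plate, manifold bar 65 high at its +x end, a grey gearbox with the crank at one side. Origin on the bench below the middle pocket as it is when wound right out. Pocket floors lie 26 above the bench; pockets stay open from above wherever the magazine is.
- crank_axis (a point): Point on the crank's vertical axis, level with the middle of its knob. Turned clockwise (seen from above) it winds the magazine to the manifold, 16 per turn, some 4 or 5 turns from an unknown start to a hard stop: there the magazine is home. Stays where it is left; needs 3 to 4 N at the knob.
- crank_knob (a point): Middle of the crank's upright black knob, 23 diameter, 42 high, 42 from the axis; it spins freely on the crank arm, so it can be held without turning the wrist.
- crate: Grey shallow return crate 200 (its x) x 160 (its y), 28 high, walls and floor 5 thick, open above, heavy. Origin: centre of its underside.
- saucepan: Bystander: open steel saucepan 120 diameter, 65 high. Origin: centre of its underside.
- brush: Bystander: yellow-handled pastry brush lying on the bench.
- jar: Bystander: amber glass jar 70 diameter, 100 high. Origin: centre of its underside.
Mind the look-alikes: they are no part of the job. What is shaped like the cart_a but red is not meant. Leave any blue look-alike of the cart_e alone.

How it is judged:
On the way, in this order (a step that is already met when the one before it is completed fails the run):
1. every full cartridge lies home in a pocket, nozzle in the notch, and every spent one lies in the crate (((((x of cart_a in the frame of pocket0 between -0.007 and 0.007 m and y of cart_a in the frame of pocket0 between -0.007 and 0.007 m and z of cart_a in the frame of pocket0 between 0.012 and 0.0185 m and x of nozzle_a in the frame of pocket0 above 0.05 m and z of nozzle_a in the frame of pocket0 between 0.011 and 0.021 m) or (x of cart_a in the frame of pocket1 between -0.007 and 0.007 m and y of cart_a in the frame of pocket1 between -0.007 and 0.007 m and z of cart_a in the frame of pocket1 between 0.012 and 0.0185 m and x of nozzle_a in the frame of pocket1 above 0.05 m and z of nozzle_a in the frame of pocket1 between 0.011 and 0.021 m) or (x of cart_a in the frame of pocket2 between -0.007 and 0.007 m and y of cart_a in the frame of pocket2 between -0.007 and 0.007 m and z of cart_a in the frame of pocket2 between 0.012 and 0.0185 m and x of nozzle_a in the frame of pocket2 above 0.05 m and z of nozzle_a in the frame of pocket2 between 0.011 and 0.021 m)) and contact force between cart_a and magazine above 3 N) or ((x of cart_a in the frame of crate between -0.085 and 0.085 m and y of cart_a in the frame of crate between -0.065 and 0.065 m and z of cart_a in the frame of crate below 0.06 m) and contact force between cart_a and crate below 3 N)) and ((((x of cart_b in the frame of pocket0 between -0.007 and 0.007 m and y of cart_b in the frame of pocket0 between -0.007 and 0.007 m and z of cart_b in the frame of pocket0 between 0.012 and 0.0185 m and x of nozzle_b in the frame of pocket0 above 0.05 m and z of nozzle_b in the frame of pocket0 between 0.011 and 0.021 m) or (x of cart_b in the frame of pocket1 between -0.007 and 0.007 m and y of cart_b in the frame of pocket1 between -0.007 and 0.007 m and z of cart_b in the frame of pocket1 between 0.012 and 0.0185 m and x of nozzle_b in the frame of pocket1 above 0.05 m and z of nozzle_b in the frame of pocket1 between 0.011 and 0.021 m) or (x of cart_b in the frame of pocket2 between -0.007 and 0.007 m and y of cart_b in the frame of pocket2 between -0.007 and 0.007 m and z of cart_b in the frame of pocket2 between 0.012 and 0.0185 m and x of nozzle_b in the frame of pocket2 above 0.05 m and z of nozzle_b in the frame of pocket2 between 0.011 and 0.021 m)) and contact force between cart_b and magazine above 3 N) or ((x of cart_b in the frame of crate between -0.085 and 0.085 m and y of cart_b in the frame of crate between -0.065 and 0.065 m and z of cart_b in the frame of crate below 0.06 m) and contact force between cart_b and crate below 3 N)) and ((((x of cart_c in the frame of pocket0 between -0.007 and 0.007 m and y of cart_c in the frame of pocket0 between -0.007 and 0.007 m and z of cart_c in the frame of pocket0 between 0.012 and 0.0185 m and x of nozzle_c in the frame of pocket0 above 0.05 m and z of nozzle_c in the frame of pocket0 between 0.011 and 0.021 m) or (x of cart_c in the frame of pocket1 between -0.007 and 0.007 m and y of cart_c in the frame of pocket1 between -0.007 and 0.007 m and z of cart_c in the frame of pocket1 between 0.012 and 0.0185 m and x of nozzle_c in the frame of pocket1 above 0.05 m and z of nozzle_c in the frame of pocket1 between 0.011 and 0.021 m) or (x of cart_c in the frame of pocket2 between -0.007 and 0.007 m and y of cart_c in the frame of pocket2 between -0.007 and 0.007 m and z of cart_c in the frame of pocket2 between 0.012 and 0.0185 m and x of nozzle_c in the frame of pocket2 above 0.05 m and z of nozzle_c in the frame of pocket2 between 0.011 and 0.021 m)) and contact force between cart_c and magazine above 3 N) or ((x of cart_c in the frame of crate between -0.085 and 0.085 m and y of cart_c in the frame of crate between -0.065 and 0.065 m and z of cart_c in the frame of crate below 0.06 m) and contact force between cart_c and crate below 3 N)) and ((((x of cart_d in the frame of pocket0 between -0.007 and 0.007 m and y of cart_d in the frame of pocket0 between -0.007 and 0.007 m and z of cart_d in the frame of pocket0 between 0.012 and 0.0185 m and x of nozzle_d in the frame of pocket0 above 0.05 m and z of nozzle_d in the frame of pocket0 between 0.011 and 0.021 m) or (x of cart_d in the frame of pocket1 between -0.007 and 0.007 m and y of cart_d in the frame of pocket1 between -0.007 and 0.007 m and z of cart_d in the frame of pocket1 between 0.012 and 0.0185 m and x of nozzle_d in the frame of pocket1 above 0.05 m and z of nozzle_d in the frame of pocket1 between 0.011 and 0.021 m) or (x of cart_d in the frame of pocket2 between -0.007 and 0.007 m and y of cart_d in the frame of pocket2 between -0.007 and 0.007 m and z of cart_d in the frame of pocket2 between 0.012 and 0.0185 m and x of nozzle_d in the frame of pocket2 above 0.05 m and z of nozzle_d in the frame of pocket2 between 0.011 and 0.021 m)) and contact force between cart_d and magazine above 3 N) or ((x of cart_d in the frame of crate between -0.085 and 0.085 m and y of cart_d in the frame of crate between -0.065 and 0.065 m and z of cart_d in the frame of crate below 0.06 m) and contact force between cart_d and crate below 3 N)) and ((((x of cart_e in the frame of pocket0 between -0.007 and 0.007 m and y of cart_e in the frame of pocket0 between -0.007 and 0.007 m and z of cart_e in the frame of pocket0 between 0.012 and 0.0185 m and x of nozzle_e in the frame of pocket0 above 0.05 m and z of nozzle_e in the frame of pocket0 between 0.011 and 0.021 m) or (x of cart_e in the frame of pocket1 between -0.007 and 0.007 m and y of cart_e in the frame of pocket1 between -0.007 and 0.007 m and z of cart_e in the frame of pocket1 between 0.012 and 0.0185 m and x of nozzle_e in the frame of pocket1 above 0.05 m and z of nozzle_e in the frame of pocket1 between 0.011 and 0.021 m) or (x of cart_e in the frame of pocket2 between -0.007 and 0.007 m and y of cart_e in the frame of pocket2 between -0.007 and 0.007 m and z of cart_e in the frame of pocket2 between 0.012 and 0.0185 m and x of nozzle_e in the frame of pocket2 above 0.05 m and z of nozzle_e in the frame of pocket2 between 0.011 and 0.021 m)) and contact force between cart_e and magazine above 3 N) or ((x of cart_e in the frame of crate between -0.085 and 0.085 m and y of cart_e in the frame of crate between -0.065 and 0.065 m and z of cart_e in the frame of crate below 0.06 m) and contact force between cart_e and crate below 3 N)) and linear speed of each of cart_a, cart_b, cart_c, cart_d, cart_e below 0.03 m/s), for 0.2 s.
2. the magazine is wound in to its stop (x of pocket1 in the frame of station above 0.0735 m), for 0.2 s.
At the end, for the whole second after the job is handed in: Each full cartridge lies on the floor of a pocket (centre within 7 mm, not more than 2.5 mm high) with its nozzle in the notch; each spent one lies inside the crate; all at rest (a full one is told by its weight, over 3 N); the magazine is within 1.5 mm of its stop (all of step 1 and x of pocket1 in the frame of station above 0.0735 m); the robot touches nothing.
It fails at once if the saucepan is disturbed (moved more than 3 cm) (distance of saucepan from where it was at the start of the episode above 0.03 m).
It fails at once if the brush is disturbed (moved more than 3 cm) (distance of brush from where it was at the start of the episode above 0.03 m).
It fails at once if the jar is disturbed (moved more than 3 cm) (distance of jar from where it was at the start of the episode above 0.03 m).
Of cart_a, cart_b, cart_c, cart_d, cart_e only 4 to 5 are there at a start; the rules pass over those that are not, and their reading is None.
At some moment in a run one of cart_a, cart_b, cart_c, cart_d, cart_e may be knocked a few centimetres aside while the robot is not near it.
Once in a run the grip may slacken for a moment while it holds something.
It also fails if it takes over 208 s, if anything falls off the work surface, if the arm or the gripper's body presses on something with over 40 N, if the wrist force passes 120 N, or if a joint passes its speed limit or range.

ROBOT

A 6-joint arm with a two-finger parallel gripper is mounted at the origin on the work surface. World frame = base frame: x ahead of the robot, y to its left, z up, the work surface at z = 0. Lengths are in m, angles in rad, forces in N, time in s.
With the tool pointing down it reaches from about 0.25 to 0.8 m from the base axis. Payload 3.9 kg.
Tool frame: the origin (TCP) lies on the front face of the gripper's body, between the roots of the fingers; the fingertips stand 73 mm ahead of it and the grasp point (between the pads) lies 54 mm ahead of it; z points along the fingers, y is the line along which they close (so a half turn about z gives the same grasp; the last joint's range is limited). The gripper opens to 85 mm and grips with 20 to 120 N. Pads are 22 mm wide; open, the fingers measure 114 mm over their backs; the gripper's body (76 mm by 85 mm) begins 54 mm behind the grasp point. The pads swing forward as they close: fully open they stand 13 mm farther back than shut.
Start: joints at [0, 0.26, -0.138, 1.173, 0, 1.571], TCP at [0.525, -0, 0.304] pointing down, gripper open.
Joint ranges: [-2.78, 2.78], [-0.83, 1.72], [-1.28, 1.37], [-1.9, 2.12], [-1.57, 1.48], [-3.14, 3.14]. Speed limits (rad/s): [2.57, 2.57, 3.14, 3.14, 3.14, 3.14].

INTERFACE

Orientations are given as a 3x3 rotation matrix whose columns are the frame's x, y, z axes.
In Python, from rig import env, read_camera, camera_info gives the robot as it stands.
- The arm moves only by the tool move_arm, never from a script. Its argument "deltas" is a list that holds one entry, the list of rows, each a list of 7 numbers: the shift along the tool's x, y, z in mm, then the turn, a rotation vector about the tool's x, y, z in degrees, then the opening, from -1 (shut) to 1 (fully open). A call has 1 to 12 rows; each row is the pose to reach, as a shift and turn from the pose commanded when the call began, along the tool's axes at that moment; what a row does not reach only later rows make up. A row lasts 1/12 s, in which the tool goes at most 41.7 mm and 7.16 degrees, less where a joint would pass 70% of its speed; a pose out of reach is approached as far as the arm can. A call with a gripper value outside its range is refused whole. The fingers move at their own pace and stop on an object; "squeeze" is the grip in N (left out, the last holds). Time passes only in rows, so rows that repeat a pose let the fingers close. It gives the time, the measured TCP pose, the force, the opening and the grip force at its end, in the units of the state.
- env.state(): the state, without advancing time (a new reading comes with each control period).
- read_camera(name): name is "scene" or "side" or "wrist"; returns (picture, depth): 480x640x3 uint8, blue, green, red; 480x640 float32, m along the optical axis (not along the pixel's ray), 0 where there is no reading.
- camera_info(name): a dict with "vfov" (degrees; the focal length in pixels is half the picture's height over the tangent of half this angle, whatever the lens; pixels are square), "cx", "cy" (the principal point, pixels), "R" (3x3) and "t" (3): a world point X has camera coordinates R X + t. Camera axes: x right, y down, z forward; pixel columns grow to the right and rows downward; lengths in m; the calibration is good to about 2 mm. A picture is of the moment at which its call begins: read the wrist's pose just before it. camera_info takes no time and is no camera call; for the wrist camera it gives the pose at the moment of the call.
- env.job_done(): hands the job in; it is judged then, once.
The state is a dict: "clock": time; "qpos": joint angles; "dq": joint speeds; "effort": joint torques, N m; "tcp_pos": TCP position; "orientation": TCP orientation; "ft_force": force on the tool from outside, world axes, zero at the start; "torque": the same for the moment, N m; "width": finger opening in m; "grip_force": force on a finger pad.
Only numpy, scipy, OpenCV 4.12 (cv2) and the standard library are available. Lean on these libraries where they do the work, as an engineer would, in place of code of your own. Each camera call takes 0.05 s, during which the arm holds its last target. There are 200 camera calls.

## Working session

There is one attempt and no reset: what is moved stays moved. The work goes in short steps, Python scripts to look and compute and a tool call to move; the robot and the scene stay as the last step left them, time stands still between calls to the robot, and variables do not carry over. Pictures are saved under pics/ and viewed, at most 17 in all, crops included, and the job is handed in when it is done.

Besides the shell and the picture viewer there is one more tool, called after "Emit:" as name([rows], argument=value, ...), one row to a line, values as JSON. move_arm: Moves the arm, as the interface text tells. Its arguments: {"type":"object","properties":{"deltas":{"type":"array"},"squeeze":{"type":"number"}},"required":["deltas"]}

```bash
ls; mkdir -p pics; python3 - <<'E'
from rig import env, read_camera, camera_info
import cv2,numpy as np
s=env.state();print(s['clock'],s['tcp_pos'],s['ft_force'],s['width'])
for n in("scene","side","wrist"):
    i=camera_info(n);print(n,i)
    p,d=read_camera(n);cv2.imwrite(f'pics/{n}0.png',p);np.save(f'pics/{n}0.npy',d)
E
```

```text
pics
0.0 [5.24471525e-01 4.81601412e-06 3.03056152e-01] [-0.08222683  0.45850036  0.42725477] 0.08552636729086506
scene {'vfov': 48.55434074612284, 'cx': 318.81603073189865, 'cy': 242.77813317642955, 'R': array([[-0.16922703,  0.9855153 ,  0.01103624],
       [ 0.74888126,  0.13585723, -0.64862907],
       [-0.64073323, -0.10150073, -0.76102466]]), 't': array([ 0.09395015, -0.3646962 ,  1.49305774])}
side {'vfov': 56.87572276202195, 'cx': 321.1231547874638, 'cy': 245.3617967948741, 'R': array([[ 0.71506978, -0.69899462,  0.00904069],
       [-0.32861146, -0.34752725, -0.87820232],
       [ 0.61700059,  0.62500507, -0.47820387]]), 't': array([-0.42676126,  0.27373887,  0.68969035])}
wrist {'vfov': 60.47930464852987, 'cx': 314.1902066190248, 'cy': 239.3472243674732, 'R': array([[ 9.99995955e-01, -1.47348454e-04, -2.84058924e-03],
       [ 6.98841181e-04, -9.55319710e-01,  2.95573617e-01],
       [-2.75722320e-03, -2.95574407e-01, -9.55315742e-01]]), 't': array([-0.52307615, -0.03968678,  0.37956434])}
```

View pics/scene0.png

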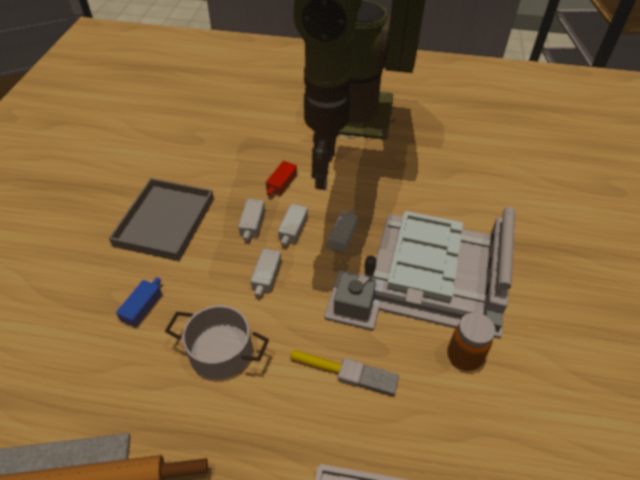

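View pics/side0.png

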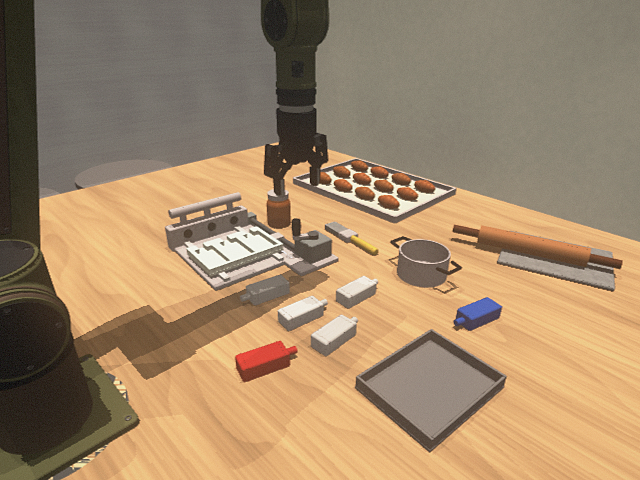

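The cartridge candidates in the scene picture are grey at (252,218), (292,223), (266,270) and a shadowed one at (343,230). The look-alikes, red at (282,178) and blue at (140,300), are excluded. The crate is at (163,218), the magazine at (425,258) with the manifold towards +y, and the knob at (370,265). The side view agrees. Next I measure by depth.

```bash
cat > h.py <<'E'
from rig import env, read_camera, camera_info
import cv2,numpy as np
def cloud(d,i):
    f=240/np.tan(np.radians(i['vfov']/2)); v,u=np.mgrid[0:480,0:640]
    P=np.dstack([(u-i['cx'])/f*d,(v-i['cy'])/f*d,d])
    W=(P-i['t'])@i['R']; W[d<=0]=np.nan
    return W
def proj(X,i):
    f=240/np.tan(np.radians(i['vfov']/2)); c=i['R']@np.asarray(X)+i['t']
    return c[0]/c[2]*f+i['cx'],c[1]/c[2]*f+i['cy']
E
python3 - <<'E'
from h import *
for n in('scene','side'):
    i=camera_info(n);d=np.load(f'pics/{n}0.npy');p=cv2.imread(f'pics/{n}0.png');W=cloud(d,i)
    tb=W[(np.abs(W[...,2])<.012)&(W[...,0]>.25)&(W[...,0]<.7)&(abs(W[...,1])<.4)];print(n,'table z',np.median(tb[:,2]),tb[:,2].std())
    m=((W[...,2]>.02)&(W[...,2]<.045)&(W[...,0]>.22)&(W[...,0]<.8)&(abs(W[...,1])<.5)).astype(np.uint8)
    k,l,st,c=cv2.connectedComponentsWithStats(m)
    for j in range(1,k):
        if st[j,4]<60: continue
        q=W[l==j]; top=q[q[:,2]>.026][:,:2]
        if len(top)<10: continue
        r=cv2.minAreaRect((top*1000).astype(np.float32));print(c[j].round(),st[j,4],'med',np.median(q,0).round(3),'rect',np.round(r[0]),np.round(r[1]),round(r[2]),'col',np.median(p[l==j],0))
# top view map
E
```

```text
scene table z 0.0008597037133781501 0.0031041758181326365
[280. 175.] 564 med [ 0.323 -0.135  0.032] rect [ 323. -138.] [ 44. 113.] 74 col [  2.  23. 149.]
[160. 216.] 985 med [ 0.501 -0.371  0.026] rect [ 488. -370.] [163. 203.] 85 col [61. 73. 84.]
[250. 216.] 662 med [ 0.465 -0.171  0.032] rect [ 461. -172.] [101.  43.] 3 col [128.5 142.  152. ]
[292. 221.] 669 med [ 0.465 -0.077  0.032] rect [456. -77.] [44. 93.] 80 col [133. 146. 155.]
[343. 228.] 668 med [0.465 0.037 0.032] rect [459.  37.] [42. 93.] 78 col [65. 74. 81.]
[427. 262.] 6083 med [0.533 0.221 0.03 ] rect [520. 244.] [201. 272.] 79 col [144. 156. 156.]
[265. 269.] 826 med [ 0.604 -0.105  0.032] rect [ 602. -106.] [ 43. 102.] 87 col [132. 146. 154.]
[492. 308.] 387 med [0.632 0.349 0.036] rect [587. 353.] [149.  33.] 2 col [75. 84. 90.]
[138. 300.] 990 med [ 0.723 -0.33   0.031] rect [ 717. -332.] [44. 97.] 76 col [126.  68.  42.]
[350. 312.] 266 med [0.678 0.083 0.033] rect [677.  83.] [16. 71.] 5 col [36. 44. 50.]
[213. 322.] 460 med [ 0.74  -0.177  0.033] rect [ 755. -164.] [ 49. 110.] 24 col [47. 55. 65.]
[463. 35
[... 387 characters left out ...]
4. 113.] 16 col [ 84.  96. 113.]
[266. 286.] 603 med [0.454 0.025 0.03 ] rect [460.  31.] [44. 90.] 80 col [104. 113. 123.]
[356. 288.] 578 med [ 0.591 -0.116  0.03 ] rect [ 596. -112.] [44. 90.] 85 col [209. 223. 233.]
[301. 309.] 712 med [ 0.452 -0.088  0.031] rect [457. -82.] [45. 91.] 84 col [213. 226. 234.]
[478. 310.] 719 med [ 0.712 -0.34   0.031] rect [ 722. -339.] [43. 93.] 75 col [182. 104.  87.]
[334. 331.] 849 med [ 0.452 -0.182  0.031] rect [ 457. -178.] [90. 43.] 2 col [207. 222. 232.]
[431. 385.] 1713 med [ 0.467 -0.391  0.026] rect [ 489. -375.] [160. 202.] 85 col [ 85.  96. 110.]
[263. 357.] 1072 med [ 0.311 -0.146  0.031] rect [ 314. -140.] [43. 89.] 74 col [ 58.  72. 220.]
```

View pics/wrist0.png

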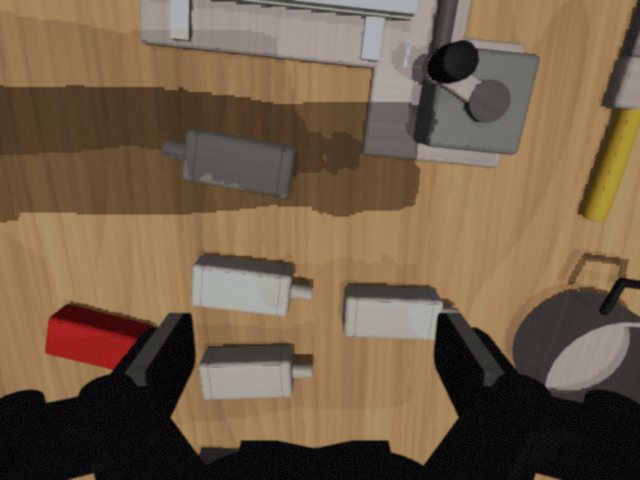

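The wrist view shows the same four grey cartridges: nozzle +x for the three at (243,285), (248,370) and (392,312), and nozzle -x for the shadowed one at (240,162). Red is at (95,335), the crank knob at (455,62). Next I get precise poses from the wrist depth, and a station estimate from the scene camera.

```bash
python3 - <<'E'
from h import *
s=env.state();print(np.round(s['orientation'],3).tolist(),s['qpos'])
i=camera_info('wrist');print('campos',(-i['R'].T@i['t']).round(3))
W=cloud(np.load('pics/wrist0.npy'),i);p=cv2.imread('pics/wrist0.png')
for n,c in dict(C1=(459,-175),C2=(457,-79),C3=(459,34),C4=(599,-109)).items():
    m=(abs(W[...,0]-c[0]/1e3)<.06)&(abs(W[...,1]-c[1]/1e3)<.047)&(W[...,2]>.027)&(W[...,2]<.04)
    l=cv2.morphologyEx(m.astype(np.uint8),cv2.MORPH_OPEN,np.ones((5,5)))
    q=W[l>0]; r=cv2.minAreaRect((q[:,:2]*1000).astype(np.float32)); print(n,np.round(r[0],1),np.round(r[1],1),round(r[2],1),np.median(q[:,2]),len(q))
for n,f in(('scene','scene0'),):
    i=camera_info(n);W=cloud(np.load(f'pics/{f}.npy'),i);p=cv2.imread(f'pics/{f}.png')
    m=(W[...,2]>.033)&(W[...,2]<.043)&(W[...,0]>.4)&(W[...,0]<.68)&(W[...,1]>.08)&(W[...,1]<.29)&(p[...,0]>150)
    q=W[m];r=cv2.minAreaRect((q[:,:2]*1000).astype(np.float32));print('mag',r,len(q),np.median(p[m],0))
    m=(W[...,2]>.055)&(W[...,0]>.35)&(W[...,0]<.8)&(W[...,1]>.0)&(W[...,1]<.45)
    k,l,st,c=cv2.connectedComponentsWithStats(m.astype(np.uint8))
    for j in range(1,k):
        if st[j,4]>15:
            q=W[l==j];r=cv2.minAreaRect((q[:,:2]*1000).astype(np.float32));print(c[j],st[j,4],np.round(r[0]),np.round(r[1]),r[2],np.nanmax(q[:,2]))
E
```

```text
[[0.0, 1.0, -0.002], [1.0, -0.0, -0.0], [-0.0, -0.002, -1.0]] [ 6.85414950e-06  2.60553013e-01 -1.39073035e-01  1.17271386e+00
 -1.15608814e-06  1.57082829e+00]
campos [0.524 0.074 0.373]
C1 [ 456.3 -175.7] [89.9 42.5] 2.2 0.031502096445428236 3380
C2 [456.3 -80.5] [41.6 90.1] 82.6 0.031577158352885416 4167
C3 [460.   32.8] [42.2 89.9] 79.3 0.03171145677616113 5457
C4 [ 596.3 -108.6] [41.6 89.6] 87.1 0.03148077558312669 3790
mag ((503.85455322265625, 221.77476501464844), (120.70198059082031, 192.43545532226562), 84.51004028320312) 752 [151. 163. 159.]
[334.98373455  76.12752115] 4611 [538.  23.] [ 45. 122.] 89.69468688964844 0.5804295687119583
[501.60466321 258.54455959] 1930 [517. 363.] [ 37. 230.] 86.18460845947266 0.11753530524937676
[357.29927007 286.01167883] 1370 [638.  85.] [70. 85.] 84.550537109375 0.11992173128288645
[473.32523617 334.7145749 ] 1482 [717. 304.] [67. 66.] 25.226055145263672 0.10478505570983354
```

Emit:
move_arm([
  [[0,0,0,0,0,0,1]],
])

```text
clock: 0.23
tcp_pos: [0.5247, 0.0, 0.3035]
orientation: [[-0.0, 1.0, -0.001], [1.0, 0.0, 0.0], [0.0, -0.001, -1.0]]
ft_force: [0.1, 0.5, -0.2]
width: 0.0853
grip_force: 0.0
```

Emit:
move_arm([
  [[35,0,-5,0,0,0,1],[75,5,-10,0,0,0,1],[115,10,-20,0,0,0,1],[155,15,-20,0,0,0,1],[195,20,-20,0,0,0,1],[230,20,-20,0,0,0,1],[230,20,-20,0,0,0,1],[230,20,-20,0,0,0,1],[230,20,-20,0,0,0,1]],
])

```text
clock: 0.98
tcp_pos: [0.5447, 0.2298, 0.3235]
orientation: [[-0.001, 1.0, -0.001], [1.0, 0.001, -0.001], [-0.001, -0.001, -1.0]]
ft_force: [0.4, 0.1, 0.3]
width: 0.0855
grip_force: 0.0
```

```bash
python3 - <<'E'
from h import *
s=env.state();print(s['tcp_pos'],s['ft_force'])
i=camera_info('wrist');p,d=read_camera('wrist');cv2.imwrite('pics/w1.png',p);np.save('pics/w1.npy',d)
W=cloud(d,i);np.save('pics/w1W.npy',W)
E
```

```text
[0.54466362 0.22980248 0.32349917] [0.35570265 0.12931516 0.28278634]
```

View pics/w1.png

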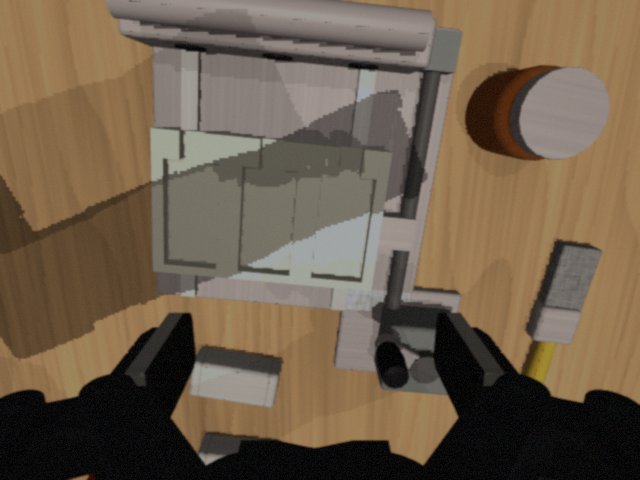

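Wrist view: magazine at (270,210) with notches at its upper edge towards the manifold, jar at (555,110), brush at (565,300), knob at (392,365). Next I fit the magazine's shape to the depth.

```bash
cat > mag.py <<'E'
from h import *
from scipy.optimize import minimize
def model(q):
    x,y=q[:,0],q[:,1]; inside=(x>-57.5)&(x<72.5)&(abs(y)<102)
    k=np.abs(y[:,None]-np.array([-68,0,68])).min(1)
    pocket=((abs(x)<48.5)&(k<24))|((x>=48.5)&(k<10))
    return np.where(inside,np.where(pocket,26,38),20.)
def fit(W,g):
    m=(abs(W[...,0]*1e3-g[0])<150)&(abs(W[...,1]*1e3-g[1])<110)&(W[...,2]>.01)&(W[...,2]<.046)
    P=W[m]*1e3
    def pose(v):
        a=np.radians(v[2]);c,s=np.cos(a),np.sin(a);d=P[:,:2]-v[:2]
        return np.c_[d[:,0]*c+d[:,1]*s,-d[:,0]*s+d[:,1]*c]
    def cost(v):
        q=pose(v);ok=(q[:,0]>-70)&(q[:,0]<85)&(abs(q[:,1])<100)
        dz=np.abs(P[:,2]-model(q)-0.0);return np.minimum(dz,10)[ok].mean()
    best=None
    for dy in(-15,0,15):
        for dx in(-12,0,12):
            r=minimize(cost,[g[0]+dx,g[1]+dy,g[2]],method='Nelder-Mead',options=dict(initial_simplex=[[g[0]+dx,g[1]+dy,g[2]],[g[0]+dx+8,g[1]+dy,g[2]],[g[0]+dx,g[1]+dy+8,g[2]],[g[0]+dx,g[1]+dy,g[2]+3]]))
            if best is None or r.fun<best.fun:best=r
    return best.x,best.fun
E
python3 - <<'E'
from mag import *
W=np.load('pics/w1W.npy')
v,c=fit(W,[504,214,84.5]);print('wrist',v.round(2),c)
i=camera_info('scene');v2,c2=fit(cloud(np.load('pics/scene0.npy'),i),[504,214,84.5]);print('scene',v2.round(2),c2)
# knob
m=(abs(W[...,0]-.6)<.12)&(abs(W[...,1]-.07)<.12)&(W[...,2]>.07)
q=W[m];k=q[q[:,2]>.103];print('knob?',np.median(k,0),k.max(0),k.min(0),len(k))
h=np.histogram(q[:,2],bins=np.arange(.06,.14,.004));print(list(zip(h[1].round(3),h[0])))
for lo,hi in((.07,.078),(.078,.086),(.086,.1),(.1,.13)):
    z=q[(q[:,2]>lo)&(q[:,2]<hi)]
    if len(z)>10:print(lo,cv2.minAreaRect((z[:,:2]*1e3).astype(np.float32)),len(z))
E
```

```text
wrist [501.08 208.95  84.33] 1.6681342364683416
scene [498.54 212.77  84.31] 3.0203630646367667
knob? [0.60707915 0.10761384 0.11448255] [0.61876529 0.11519717 0.11724614] [0.5968025  0.09245292 0.10308129] 722
[(np.float64(0.06), np.int64(0)), (np.float64(0.064), np.int64(0)), (np.float64(0.068), np.int64(138)), (np.float64(0.072), np.int64(772)), (np.float64(0.076), np.int64(43)), (np.float64(0.08), np.int64(46)), (np.float64(0.084), np.int64(57)), (np.float64(0.088), np.int64(56)), (np.float64(0.092), np.int64(73)), (np.float64(0.096), np.int64(84)), (np.float64(0.1), np.int64(89)), (np.float64(0.104), np.int64(88)), (np.float64(0.108), np.int64(89)), (np.float64(0.112), np.int64(443)), (np.float64(0.116), np.int64(77)), (np.float64(0.12), np.int64(0)), (np.float64(0.124), np.int64(0)), (np.float64(0.128), np.int64(0)), (np.float64(0.132), np.int64(0)), (np.float64(0.136), np.int64(0))]
0.07 ((629.3176879882812, 93.2439193725586), (27.391395568847656, 65.6766586303711), 50.89057922363281) 931
0.078 ((606.8988647460938, 110.4937744140625), (20.62972640991211, 8.088175773620605), 11.554120063781738) 96
0.086 ((605.3447265625, 108.45449829101562), (23.64385223388672, 12.704534530639648), 28.688098907470703) 242
0.1 ((608.1112060546875, 104.20133209228516), (21.965810775756836, 21.971969604492188), 55.73529052734375) 786
```

Emit:
move_arm([
  [[-16,-7,10,0,0,-7,1],[-33,-14,20,0,0,-14,1],[-50,-21,30,0,0,-21,1],[-67,-28,45,0,0,-28,1],[-84,-36,60,0,0,-35,1],[-101,-43,75,0,0,-42,1],[-118,-50,90,0,0,-49,1],[-135,-57,105,0,0,-56,1],[-152,-64,120,0,0,-63,1],[-169,-72,135,0,0,-70,1],[-185,-79,150,0,0,-77,1],[-197,-85,173,0,0,-79.3,1]],
])

```text
clock: 2.03
tcp_pos: [0.4599, 0.0305, 0.1517]
orientation: [[-0.983, 0.184, 0.003], [0.184, 0.983, -0.0], [-0.003, 0.0, -1.0]]
ft_force: [0.9, 0.9, -0.6]
width: 0.0854
grip_force: 0.0
```

```bash
cat >> h.py <<'E'
from scipy.spatial.transform import Rotation as Ro
def carts(seeds,cam='scene'):
    i=camera_info(cam);p,d=read_camera(cam);W=cloud(d,i)
    m=((W[...,2]>.022)&(W[...,2]<.04)&(W[...,0]>.25)&(W[...,0]<.8)&(W[...,1]>-.5)&(W[...,1]<.12)).astype(np.uint8)
    k,l,st,c=cv2.connectedComponentsWithStats(m)
    for j in range(1,k):
        if st[j,4]>150:
            q=W[l==j];q=q[q[:,2]>.027]
            if len(q)<50: continue
            r=cv2.minAreaRect((q[:,:2]*1e3).astype(np.float32));print(c[j].round(),st[j,4],np.round(r[0]),np.round(r[1]),round(r[2]),np.median(p[l==j],0))
def go(X,phi,z):
    "tool-frame shift mm and turn deg to reach world xy mm, tool-x heading phi, height z mm"
    s=env.state();R=s['orientation'];t=np.array(s['tcp_pos'])*1e3
    d=R.T@(np.array([X[0],X[1],z])-t);a=np.radians(phi)
    T=np.array([[np.cos(a),np.sin(a),0],[np.sin(a),-np.cos(a),0],[0,0,-1]])
    print('pose',t.round(1),'phi',np.degrees(np.arctan2(R[1,0],R[0,0])).round(1),'shift',d.round(1),'turn',np.degrees(Ro.from_matrix(R.T@T).as_rotvec()).round(1),'ft',s['ft_force'].round(2),'w',round(s['width']*1e3,1),'grip',round(float(s['grip_force']),1),'t',round(s['clock'],1))
E
python3 - <<'E'
from h import *
go((460,33),169.3,86)
p,d=read_camera('wrist');cv2.imwrite('pics/w2.png',p)
carts(0)
E
```

```text
pose [459.9  30.5 151.7] phi 169.4 shift [ 0.5  2.5 65.7] turn [0.  0.2 0.1] ft [ 0.88  0.85 -0.62] w 85.4 grip 0.0 t 2.0
[280. 175.] 527 [ 323. -137.] [ 44. 113.] 73 [  1.  23. 148.]
[160. 216.] 847 [ 488. -369.] [162. 201.] 85 [64. 77. 89.]
[251. 215.] 626 [ 456. -173.] [92. 43.] 3 [134. 147. 155.]
[292. 221.] 632 [457. -78.] [43. 93.] 82 [130. 143. 153.]
[342. 228.] 647 [460.  36.] [42. 93.] 79 [65. 74. 81.]
[265. 268.] 785 [ 602. -106.] [ 43. 103.] 88 [141. 154. 158.]
[138. 300.] 939 [ 720. -332.] [46. 90.] 74 [126.  68.  42.]
[350. 312.] 186 [678.  82.] [69.  6.] 86 [36. 45. 51.]
[212. 323.] 341 [ 754. -165.] [ 49. 111.] 25 [47. 55. 65.]
```

View pics/w2.png

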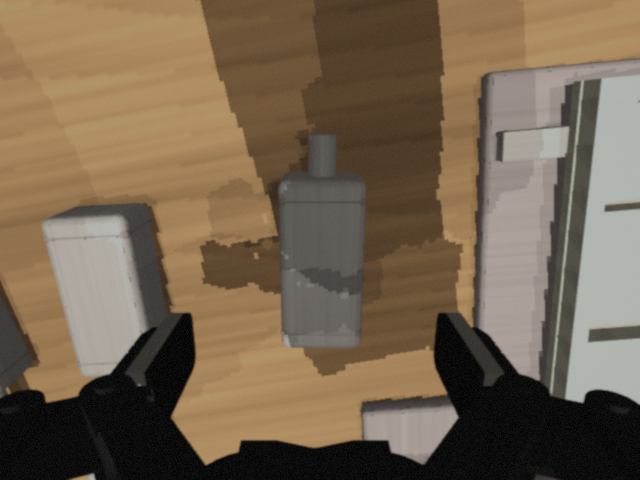

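The close view confirms a bare grey cartridge, nozzle (322,150) straight along tool +x, centred between the fingers. I grasp it and lift.

Emit:
move_arm([
  [[0,2,25,0,0,0,1],[0,2,45,0,0,0,1],[0,2,66,0,0,0,1],[0,2,66,0,0,0,1],[0,2,66,0,0,0,-1],[0,2,66,0,0,0,-1],[0,2,66,0,0,0,-1],[0,2,66,0,0,0,-1],[0,2,66,0,0,0,-1],[0,2,66,0,0,0,-1]],
], squeeze=60)

```text
clock: 2.97
tcp_pos: [0.4617, 0.035, 0.0867]
orientation: [[-0.983, 0.186, 0.004], [0.186, 0.983, -0.0], [-0.003, 0.001, -1.0]]
ft_force: [-1.4, 0.1, 6.0]
width: 0.0407
grip_force: 61.4
```

Emit:
move_arm([
  [[0,0,-15,0,0,0,-1],[0,0,-35,0,0,0,-1],[0,0,-60,0,0,0,-1],[0,0,-75,0,0,0,-1],[0,0,-75,0,0,0,-1],[0,0,-75,0,0,0,-1],[0,0,-75,0,0,0,-1],[0,0,-75,0,0,0,-1]],
])

```text
clock: 3.63
tcp_pos: [0.4594, 0.0349, 0.1589]
orientation: [[-0.983, 0.186, -0.002], [0.186, 0.983, -0.0], [0.002, -0.001, -1.0]]
ft_force: [-1.0, -0.4, -1.8]
width: 0.0407
grip_force: 61.1
```

```bash
python3 - <<'E'
from h import *
i=camera_info('wrist');p,d=read_camera('wrist');cv2.imwrite('pics/w3.png',p)
go((501,209),84.3,160)
i=camera_info('side');p,d=read_camera('side');cv2.imwrite('pics/s3.png',cv2.resize(p[180:330,180:380],None,fx=3,fy=3))
E
```

```text
pose [459.4  34.9 158.8] phi 169.3 shift [ -8.5 178.8  -1.3] turn [-0.1 -0.1 85. ] ft [ 0.39  0.38 -2.02] w 41.0 grip 61.1 t 3.7
```

View pics/s3.png

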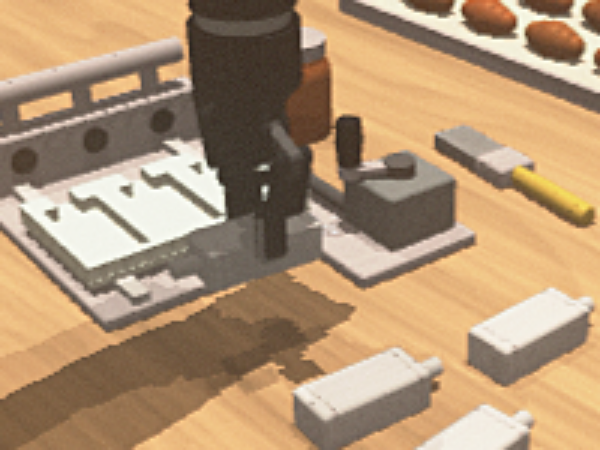

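The cartridge is held about half-way down, and Fz is about -1.4 N against the earlier reading, so it is spent and goes to the crate. I'll confirm the weight at standstill there.

Emit:
move_arm([
  [[-10,-25,-5,0,0,7,-1],[-25,-60,-8,0,0,14,-1],[-38,-95,-8,0,0,21,-1],[-52,-130,-8,0,0,28,-1],[-66,-166,-8,0,0,35,-1],[-80,-202,-8,0,0,42,-1],[-94,-238,-8,0,0,49,-1],[-108,-274,-8,0,0,56,-1],[-122,-310,-8,0,0,63,-1],[-136,-346,-8,0,0,70,-1],[-149,-376,-8,0,0,77,-1],[-158,-399,-8,0,0,84,-1]],
])

```text
clock: 4.73
tcp_pos: [0.5415, -0.3894, 0.1664]
orientation: [[0.09, 0.996, -0.001], [0.996, -0.09, -0.0], [-0.0, -0.001, -1.0]]
ft_force: [0.5, -0.7, -1.8]
width: 0.0405
grip_force: 61.2
```

Emit:
move_arm([
  [[0,0,0,0,0,0,-1],[0,0,0,0,0,0,-1],[0,0,0,0,0,0,-1],[0,0,0,0,0,0,-1]],
])

```text
clock: 5.07
tcp_pos: [0.541, -0.385, 0.1671]
orientation: [[0.08, 0.997, -0.002], [0.997, -0.08, 0.002], [0.002, -0.002, -1.0]]
ft_force: [-0.1, 0.7, -1.4]
width: 0.0409
grip_force: 61.1
```

```bash
python3 - <<'E'
from h import *
go((540,-386),85,93)
for k in range(4):
    read_camera('scene');print(env.state()['ft_force'][2])
carts(0)
E
```

```text
pose [ 541.  -385.   167.1] phi 85.4 shift [-1.2 -0.7 74.1] turn [-0.1 -0.1  0.4] ft [-0.09  0.73 -1.43] w 40.9 grip 61.1 t 5.1
-1.5900223889818563
-1.584676095823352
-1.020784049657996
-1.5371339207947594
[280. 175.] 530 [ 319. -136.] [ 43. 103.] 73 [10. 24. 79.]
[163. 220.] 728 [ 489. -368.] [162. 202.] 84 [44. 52. 60.]
[251. 215.] 625 [ 464. -172.] [106.  43.] 3 [134. 148. 152.]
[292. 221.] 651 [457. -78.] [43. 93.] 82 [142. 155. 160.]
[265. 268.] 793 [ 597. -105.] [43. 93.] 88 [143. 157. 161.]
[138. 300.] 948 [ 720. -333.] [44. 91.] 76 [129.  70.  42.]
[350. 312.] 181 [678.  82.] [69.  8.] 85 [38. 47. 53.]
[213. 323.] 332 [ 754. -164.] [ 47. 110.] 25 [48. 56. 67.]
```

Emit:
move_arm([
  [[-1,-1,30,0,0,0,-1],[-1,-1,55,0,0,0,-1],[-1,-1,74,0,0,0,-1],[-1,-1,74,0,0,0,-1],[-1,-1,74,0,0,0,-1],[-1,-1,74,0,0,0,0.2],[-1,-1,74,0,0,0,0.2],[-1,-1,74,0,0,0,0.2],[-1,-1,74,0,0,0,0.2],[-1,-1,45,0,0,0,0.2],[-1,-1,10,0,0,0,0.2],[-1,-1,-5,0,0,0,0.2]],
])

```text
clock: 6.32
tcp_pos: [0.5418, -0.3883, 0.1772]
orientation: [[0.082, 0.997, 0.004], [0.997, -0.082, -0.003], [-0.003, 0.005, -1.0]]
ft_force: [0.9, -0.5, 1.8]
width: 0.0513
grip_force: 0.0
```

```bash
python3 - <<'E'
from h import *
go((456.3,-175.7),182.2,160)
carts(0)
E
```

```text
pose [ 541.8 -388.3  177.2] phi 85.3 shift [ 204.9 -102.7   16.2] turn [  0.1   0.3 -96.9] ft [ 0.87 -0.5   1.76] w 51.3 grip 0.0 t 6.3
[280. 175.] 528 [ 313. -135.] [44. 94.] 74 [10. 23. 80.]
[164. 219.] 746 [ 489. -370.] [161. 202.] 85 [44. 52. 61.]
[251. 215.] 626 [ 457. -172.] [93. 43.] 2 [135. 148. 152.]
[292. 221.] 634 [456. -78.] [43. 92.] 83 [142. 155. 159.]
[149. 229.] 788 [ 541. -373.] [111.  45.] 85 [66. 75. 81.]
[265. 268.] 784 [ 596. -106.] [43. 93.] 87 [143.  156.5 160. ]
[138. 300.] 932 [ 720. -333.] [44. 90.] 76 [128.  69.  42.]
[350. 312.] 183 [678.  82.] [69.  7.] 86 [37. 46. 53.]
[213. 323.] 341 [ 755. -165.] [ 48. 110.] 25 [48. 56. 66.]
```

Emit:
move_arm([
  [[15,-7,0,0,0,-7,1],[32,-16,0,0,0,-14,1],[50,-25,2,0,0,-21,1],[68,-34,4,0,0,-28,1],[86,-43,6,0,0,-35,1],[104,-52,8,0,0,-42,1],[122,-61,10,0,0,-49,1],[140,-70,12,0,0,-56,1],[158,-79,14,0,0,-63,1],[176,-88,16,0,0,-70,1],[194,-97,16,0,0,-77,1],[205,-103,16,0,0,-84,1]],
])

```text
clock: 7.37
tcp_pos: [0.4533, -0.1729, 0.1569]
orientation: [[-0.984, 0.179, -0.001], [0.179, 0.984, 0.001], [0.001, 0.001, -1.0]]
ft_force: [0.8, -0.4, -0.3]
width: 0.0852
grip_force: 0.0
```

```bash
python3 - <<'E'
from h import *
go((456.3,-175.7),182.2,87)
E
```

```text
pose [ 453.3 -172.9  156.9] phi 169.7 shift [-3.5 -2.2 69.9] turn [  0.   -0.1 -12.5] ft [ 0.8  -0.44 -0.3 ] w 85.2 grip 0.0 t 7.4
```

Emit:
move_arm([
  [[0,0,20,0,0,-6,1],[0,0,30,0,0,-13,1],[0,0,30,0,0,-13,1],[0,0,30,0,0,-13,1],[0,0,30,0,0,-13,1]],
])

```text
clock: 7.78
tcp_pos: [0.4551, -0.1749, 0.1275]
orientation: [[-0.999, -0.037, 0.001], [-0.037, 0.999, -0.0], [-0.001, -0.0, -1.0]]
ft_force: [-0.3, 0.1, 0.0]
width: 0.0852
grip_force: 0.0
```

```bash
python3 - <<'E'
from h import *
go((456.3,-175.7),182.2,87)
E
```

```text
pose [ 455.1 -174.9  127.5] phi -177.9 shift [-1.2 -0.8 40.5] turn [-0.   0.1 -0.1] ft [-0.33  0.11  0.03] w 85.2 grip 0.0 t 7.8
```

Emit:
move_arm([
  [[-1,-1,20,0,0,0,1],[-1,-1,41,0,0,0,1],[-1,-1,41,0,0,0,1],[-1,-1,41,0,0,0,-1],[-1,-1,41,0,0,0,-1],[-1,-1,41,0,0,0,-1],[-1,-1,41,0,0,0,-1],[-1,-1,41,0,0,0,-1],[-1,-1,41,0,0,0,-1],[-1,-1,15,0,0,0,-1],[-1,-1,-15,0,0,0,-1],[-1,-1,-35,0,0,0,-1]],
])

```text
clock: 8.78
tcp_pos: [0.4555, -0.1755, 0.1637]
orientation: [[-0.999, -0.04, 0.0], [-0.04, 0.999, -0.0], [-0.0, -0.0, -1.0]]
ft_force: [0.6, -0.4, -3.7]
width: 0.0406
grip_force: 63.9
```

Emit:
move_arm([
  [[0,0,0,0,0,0,-1],[0,0,0,0,0,0,-1],[0,0,0,0,0,0,-1],[0,0,0,0,0,0,-1]],
])

```text
clock: 9.12
tcp_pos: [0.4541, -0.175, 0.1601]
orientation: [[-0.999, -0.04, -0.004], [-0.04, 0.999, 0.001], [0.004, 0.002, -1.0]]
ft_force: [-0.6, 0.1, -5.1]
width: 0.0404
grip_force: 68.5
```

```bash
python3 - <<'E'
from h import *
for k in range(4):
    read_camera('scene');print(env.state()['ft_force'][2])
a=np.radians(84.3);u=np.array([np.cos(a),np.sin(a)]);v=np.array([-u[1],u[0]])
for k in(-68,0,68): print(k,np.array([501,209])+k*v)
go(np.array([501,209])+68*v,264.3,160)
go((437,-380),265,160)
E
```

```text
-5.130267377816162
-4.800456354136596
-5.125011538467946
-5.935446373467364
-68 [568.66377876 202.24625702]
0 [501. 209.]
68 [433.33622124 215.75374298]
pose [ 454.9 -175.3  160.7] phi -177.7 shift [  5.9 391.6   1.1] turn [  0.1  -0.1 -82. ] ft [-0.69 -0.26 -5.94] w 40.7 grip 68.5 t 9.3
pose [ 454.9 -175.3  160.7] phi -177.7 shift [  26.1 -203.8    0.6] turn [  0.1  -0.1 -82.7] ft [-0.69 -0.26 -5.94] w 40.7 grip 68.5 t 9.3
```

Fz is about -5.2 N, so this one is full. I take it to the near pocket at about (433,216).

Emit:
move_arm([
  [[0,25,0,0,0,-7,-1],[0,60,0,0,0,-14,-1],[1,95,0,0,0,-21,-1],[1,130,0,0,0,-28,-1],[2,165,0,0,0,-35,-1],[2,200,0,0,0,-42,-1],[3,235,0,0,0,-49,-1],[4,270,0,0,0,-56,-1],[5,305,0,0,0,-63,-1],[6,340,0,0,0,-70,-1],[6,370,0,0,0,-77,-1],[6,392,0,0,0,-82,-1]],
])

```text
clock: 10.32
tcp_pos: [0.4336, 0.2186, 0.1616]
orientation: [[-0.092, -0.996, -0.0], [-0.996, 0.092, 0.001], [-0.001, 0.0, -1.0]]
ft_force: [0.8, 0.5, -4.7]
width: 0.0406
grip_force: 68.7
```

Emit:
move_arm([
  [[0,0,5,0,0,0,-1],[0,0,5,0,0,0,-1],[0,0,5,0,0,0,-1],[0,0,5,0,0,0,-1]],
])

```text
clock: 10.65
tcp_pos: [0.4334, 0.2148, 0.1565]
orientation: [[-0.101, -0.995, -0.001], [-0.995, 0.101, -0.001], [0.001, 0.001, -1.0]]
ft_force: [0.6, -0.5, -4.6]
width: 0.0405
grip_force: 68.5
```

```bash
python3 - <<'E'
from mag import *
go((433.3,215.8),264.3,125)
i=camera_info('wrist');p,d=read_camera('wrist');cv2.imwrite('pics/w4.png',p);np.save('pics/w4W.npy',cloud(d,i))
i=camera_info('scene');p,d=read_camera('scene');W=cloud(d,i)
i=camera_info('side');p,d=read_camera('side');W2=cloud(d,i);print('side',fit(W2,[501,209,84.3]))
cv2.imwrite('pics/s4.png',cv2.resize(p[180:330,130:330],None,fx=3,fy=3))
E
```

```text
pose [433.4 214.8 156.5] phi -95.8 shift [-1.   0.2 31.5] turn [ 0.1 -0.1 -0.1] ft [ 0.56 -0.51 -4.58] w 40.5 grip 68.5 t 10.7
side (array([507.48406309, 229.93665403,  83.10600557]), np.float64(3.2428012483133593))
```

View pics/w4.png

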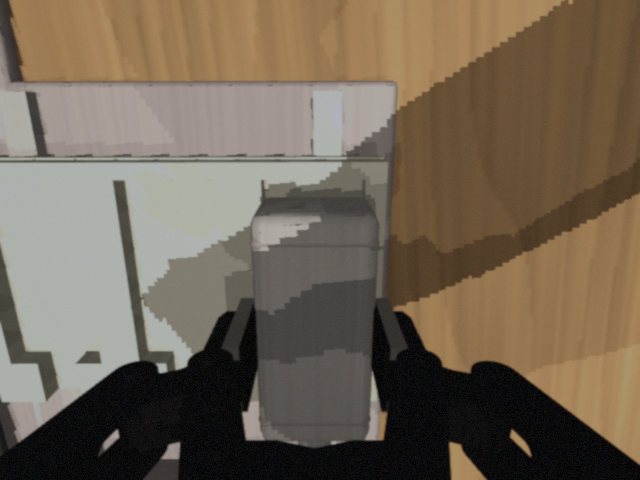

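The wrist view shows the held cartridge (centre column about 315) over the near pocket, whose rear corners are at about (263,180) and (363,180); the magazine's rear edge is at row 157. I check the model by reprojection.

```bash
python3 - <<'E'
from mag import *
i=camera_info('wrist')
def w(x,y,z,o=(501,209),a=84.3):
    a=np.radians(a);return np.array([o[0]+x*np.cos(a)-y*np.sin(a),o[1]+x*np.sin(a)+y*np.cos(a),z])/1e3
for n,q in dict(rearL=(-48.5,44,38),rearR=(-48.5,92,38),outR=(-57.5,102,38),p1rear=(-48.5,24,38),p1rearL=(-48.5,-24,38),outM=(-57.5,0,38)).items(): print(n,np.round(proj(w(*q),i),1))
W=np.load('pics/w4W.npy');p=cv2.imread('pics/w4.png')
# cart rear face top edge: height
m=np.zeros((480,640),bool);m[225:420,270:360]=1
q=W[m];print('cart top z',np.nanmedian(q[:,2]))
m[:]=0;m[170:440,230:390]=1
q=W[m&(W[...,2]>np.nanmedian(q[:,2])-.006)&(W[...,2]<np.nanmedian(q[:,2])+.006)]
print(cv2.minAreaRect((q[:,:2]*1e3).astype(np.float32)))
g=cv2.cvtColor(p,cv2.COLOR_BGR2GRAY).astype(int)
print('col 150',np.abs(np.diff(g[140:200,100:110].mean(1))).round().tolist())
print('row 300',[(c,int(x)) for c,x in enumerate(np.diff(g[195:200,:420].mean(0))) if abs(x)>12])
print('row185',[(c,int(x)) for c,x in enumerate(np.diff(g[182:187,:420].mean(0))) if abs(x)>12])
E
```

```text
rearL [262.  178.7]
rearR [366.6 178.5]
outR [389.5 158.6]
p1rear [218.4 178.8]
p1rearL [113.8 179.1]
outM [163.9 159.1]
cart top z 0.10069631839514093
((434.4043273925781, 212.4043426513672), (88.76873779296875, 55.99180221557617), 84.15496063232422)
col 150 [2.0, 2.0, 1.0, 2.0, 3.0, 1.0, 0.0, 1.0, 0.0, 1.0, 1.0, 0.0, 0.0, 2.0, 11.0, 22.0, 19.0, 31.0, 8.0, 47.0, 19.0, 41.0, 36.0, 8.0, 0.0, 0.0, 0.0, 0.0, 0.0, 0.0, 0.0, 0.0, 0.0, 1.0, 0.0, 1.0, 0.0, 0.0, 0.0, 0.0, 0.0, 0.0, 0.0, 0.0, 0.0, 0.0, 1.0, 0.0, 0.0, 1.0, 1.0, 0.0, 0.0, 0.0, 0.0, 0.0, 0.0, 0.0, 0.0]
row 300 [(113, -14), (114, -39), (115, -38), (125, 31), (126, 35), (127, 16), (259, -26), (260, -30), (261, -28), (262, -12)]
row185 [(111, -14), (112, -34), (113, -37), (123, 26), (124, 36), (125, 23), (259, -16), (260, -41), (261, -32), (262, 14), (263, 36), (264, 23), (294, 17), (295, 17), (361, -14), (364, 13)]
```

View pics/s4.png

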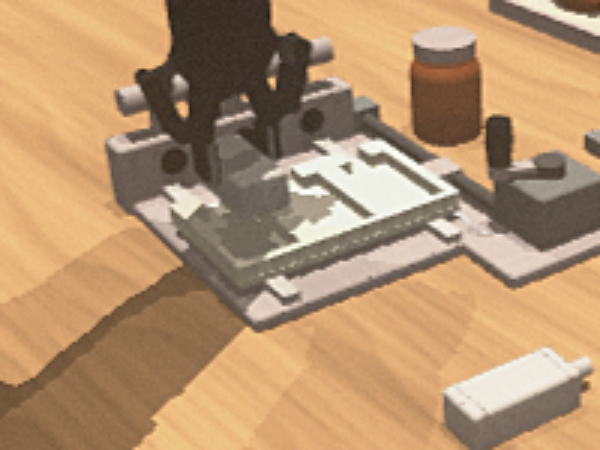

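Emit:
move_arm([
  [[-1.7,-0.6,15,0,0,0,-1],[-1.7,-0.6,26,0,0,0,-1],[-1.7,-0.6,28,0,0,0,-1],[-1.7,-0.6,31,0,0,0,-1],[-1.7,-0.6,34,0,0,0,-1],[-1.7,-0.6,37,0,0,0,-1],[-1.7,-0.6,37,0,0,0,-1],[-1.7,-0.6,37,0,0,0,-1]],
])

```text
clock: 11.47
tcp_pos: [0.4348, 0.2175, 0.1201]
orientation: [[-0.099, -0.995, 0.0], [-0.995, 0.099, 0.0], [-0.0, -0.0, -1.0]]
ft_force: [0.3, 0.1, -4.8]
width: 0.0402
grip_force: 68.6
```

Emit:
move_arm([
  [[0,0,2,0,0,0,-1],[0,0,4,0,0,0,-1],[0,0,5.5,0,0,0,-1],[0,0,6.5,0,0,0,-1],[0,0,6.5,0,0,0,-1],[0,0,6.5,0,0,0,-1]],
])

```text
clock: 11.97
tcp_pos: [0.4346, 0.2175, 0.1135]
orientation: [[-0.099, -0.995, -0.0], [-0.995, 0.099, -0.0], [0.0, 0.0, -1.0]]
ft_force: [-2.3, 0.0, -2.9]
width: 0.0403
grip_force: 68.9
```

Emit:
move_arm([
  [[0,0,0.5,0,0,0,0.2],[0,0,0.5,0,0,0,0.2],[0,0,0.5,0,0,0,0.2],[0,0,0.5,0,0,0,0.2],[0,0,0.5,0,0,0,0.2],[0,0,-15,0,0,0,0.2],[0,0,-40,0,0,0,0.2],[0,0,-60,0,0,0,0.2],[0,0,-60,0,0,0,0.2],[0,0,-60,0,0,0,0.2]],
])

```text
clock: 12.8
tcp_pos: [0.4357, 0.218, 0.1745]
orientation: [[-0.099, -0.995, 0.003], [-0.995, 0.099, 0.002], [-0.002, -0.003, -1.0]]
ft_force: [-1.6, 0.7, 0.3]
width: 0.0512
grip_force: 0.0
```

```bash
python3 - <<'E'
from mag import *
i=camera_info('wrist');p,d=read_camera('wrist');W=cloud(d,i);cv2.imwrite('pics/w5.png',p)
go((456.3,-80.5),172.6,160)
m=(abs(W[...,0]-.434)<.035)&(abs(W[...,1]-.215)<.06)&(W[...,2]>.048)&(W[...,2]<.07)
q=W[m];print('cart top',np.median(q[:,2]),cv2.minAreaRect((q[:,:2]*1e3).astype(np.float32)))
for y in(.18,.2,.22,.24,.25):
    r=q[abs(q[:,1]-y)<.005];print(y,np.median(r[:,2]).round(4) if len(r) else None,len(r))
carts(0)
E
```

```text
pose [434.8 217.6 173.5] phi -95.7 shift [294.5 -51.   13.4] turn [-0.   0.1 91.7] ft [-0.35 -0.57 -0.35] w 51.4 grip 0.0 t 12.8
cart top 0.05762151655287866 ((434.5177917480469, 223.01071166992188), (104.01461029052734, 42.15684509277344), 84.23311614990234)
0.18 0.0576 1924
0.2 0.0577 1734
0.22 0.0577 1591
0.24 0.0577 1456
0.25 0.0577 1398
[280. 175.] 531 [ 315. -135.] [43. 93.] 74 [  0.  25. 156.]
[161. 217.] 853 [ 488. -370.] [161. 202.] 85 [65. 78. 90.]
[292. 221.] 637 [456. -78.] [43. 94.] 82 [140. 154. 159.]
[149. 229.] 787 [ 539. -373.] [109.  47.] 85 [136. 149. 154.]
[265. 268.] 797 [ 595. -106.] [42. 92.] 88 [142. 155. 160.]
[138. 300.] 929 [ 720. -333.] [44. 91.] 76 [128.  69.  42.]
[350. 312.] 190 [676.  82.] [13. 70.] 1 [37. 46. 53.]
[213. 323.] 329 [ 754. -164.] [ 47. 110.] 24 [48. 56. 66.]
```

View pics/w5.png

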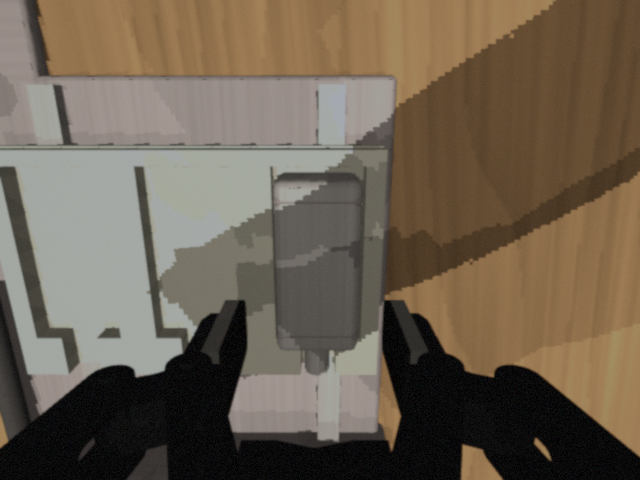

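The cartridge lies flat in the near pocket (top z 57.7 mm, expected 58), nozzle in the notch at (316,360). Next is C2.

Emit:
move_arm([
  [[10,-4,0,0,0,7,0.6],[35,-8,0,0,0,14,1],[60,-12,0,0,0,21,1],[85,-16,2,0,0,28,1],[111,-20,4,0,0,35,1],[137,-24,6,0,0,42,1],[163,-28,8,0,0,49,1],[189,-32,10,0,0,56,1],[215,-37,12,0,0,63,1],[241,-42,13,0,0,70,1],[270,-47,13,0,0,77,1],[294,-51,13,0,0,84,1]],
])

```text
clock: 13.9
tcp_pos: [0.4552, -0.0816, 0.159]
orientation: [[-1.0, 0.001, -0.003], [0.001, 1.0, 0.0], [0.003, 0.0, -1.0]]
ft_force: [-0.1, 0.8, -0.1]
width: 0.0853
grip_force: 0.0
```

Emit:
move_arm([
  [[0,0,15,0,0,7,1],[0,0,30,0,0,7.7,1],[0,0,30,0,0,7.7,1],[0,0,30,0,0,7.7,1],[0,0,30,0,0,7.7,1]],
])

```text
clock: 14.32
tcp_pos: [0.4558, -0.0798, 0.1302]
orientation: [[-0.992, 0.128, -0.001], [0.128, 0.992, 0.0], [0.001, 0.0, -1.0]]
ft_force: [0.8, 0.1, 0.2]
width: 0.0854
grip_force: 0.0
```

```bash
python3 - <<'E'
from mag import *
i=camera_info('wrist');p,d=read_camera('wrist');W=cloud(d,i)
go((456.3,-80.5),172.6,87)
m=(abs(W[...,0]-.456)<.06)&(abs(W[...,1]+.08)<.04)&(W[...,2]>.026)&(W[...,2]<.037)
q=W[m];print('cart top',np.median(q[:,2]),cv2.minAreaRect((q[:,:2]*1e3).astype(np.float32)))
E
```

```text
pose [456.3 -79.8 130.6] phi 172.7 shift [-0.1 -0.7 43.6] turn [ 0.  -0.   0.1] ft [-0.01  0.87  0.49] w 85.4 grip 0.0 t 14.4
cart top 0.031499981052120846 ((455.4247131347656, -80.90463256835938), (42.15989303588867, 89.2300033569336), 82.65241241455078)
```

Emit:
move_arm([
  [[0,-0.7,20,0,0,0,1],[0,-0.7,43,0,0,0,1],[0,-0.7,43,0,0,0,1],[0,-0.7,43,0,0,0,-1],[0,-0.7,43,0,0,0,-1],[0,-0.7,43,0,0,0,-1],[0,-0.7,43,0,0,0,-1],[0,-0.7,43,0,0,0,-1],[0,-0.7,43,0,0,0,-1],[0,-0.7,15,0,0,0,-1],[0,-0.7,-15,0,0,0,-1],[0,-0.7,-30,0,0,0,-1]],
])

```text
clock: 15.37
tcp_pos: [0.4574, -0.081, 0.1637]
orientation: [[-0.992, 0.129, 0.004], [0.129, 0.992, -0.001], [-0.004, -0.0, -1.0]]
ft_force: [0.9, 0.4, -0.4]
width: 0.0404
grip_force: 61.5
```

Emit:
move_arm([
  [[0,0,0,0,0,0,-1],[0,0,0,0,0,0,-1],[0,0,0,0,0,0,-1],[0,0,0,0,0,0,-1]],
])

```text
clock: 15.7
tcp_pos: [0.4551, -0.0806, 0.1593]
orientation: [[-0.992, 0.129, -0.002], [0.129, 0.992, 0.0], [0.002, 0.0, -1.0]]
ft_force: [0.3, 0.1, -1.3]
width: 0.0405
grip_force: 61.5
```

```bash
python3 - <<'E'
from h import *
for k in range(4):
    read_camera('scene');print(env.state()['ft_force'][2])
go((502.3,211.3),264.3,157)
go((436,-358),265,160)
E
```

```text
-0.29340510063737946
-1.4311217403785548
-1.3385771187019606
-1.3939773705590572
pose [455.5 -80.7 159.5] phi 172.6 shift [ -8.8 295.6   2.5] turn [  0.1  -0.1 -91.7] ft [ 0.71  0.05 -1.39] w 40.4 grip 61.5 t 15.9
pose [455.5 -80.7 159.5] phi 172.6 shift [ -16.4 -277.5   -0.6] turn [  0.1  -0.1 -92.4] ft [ 0.71  0.05 -1.39] w 40.4 grip 61.5 t 15.9
```

Fz is about -1.35 N, so C2 is spent and goes in the other half of the crate.

Emit:
move_arm([
  [[-1,-15,0,0,0,7,-1],[-3,-40,0,0,0,14,-1],[-4,-65,0,0,0,21,-1],[-6,-90,0,0,0,28,-1],[-7,-115,0,0,0,35,-1],[-8,-140,0,0,0,42,-1],[-10,-165,0,0,0,49,-1],[-11,-190,0,0,0,56,-1],[-13,-215,0,0,0,63,-1],[-14,-240,0,0,0,70,-1],[-16,-262,0,0,0,77,-1],[-16,-277,0,0,0,84,-1]],
])

```text
clock: 16.9
tcp_pos: [0.4363, -0.3598, 0.1598]
orientation: [[0.032, 0.999, 0.0], [0.999, -0.032, -0.001], [-0.001, 0.0, -1.0]]
ft_force: [0.4, -0.5, -1.0]
width: 0.0409
grip_force: 61.4
```

Emit:
move_arm([
  [[0,0,20,0,0,3.6,-1],[0,0,40,0,0,3.6,-1],[0,0,40,0,0,3.6,-1],[0,0,40,0,0,3.6,-1]],
])

```text
clock: 17.23
tcp_pos: [0.4351, -0.3567, 0.119]
orientation: [[0.087, 0.996, -0.003], [0.996, -0.087, 0.003], [0.002, -0.004, -1.0]]
ft_force: [0.2, -0.1, -1.3]
width: 0.0405
grip_force: 61.4
```

```bash
python3 - <<'E'
from h import *
go((436,-358),85,93)
carts(0)
E
```

```text
pose [ 435.1 -356.7  119. ] phi 85.0 shift [-1.3  1.1 26. ] turn [-0.2 -0.1  0. ] ft [ 0.18 -0.06 -1.31] w 40.5 grip 61.4 t 17.2
[280. 175.] 537 [ 315. -135.] [43. 97.] 73 [  5.  21. 102.]
[157. 224.] 694 [ 488. -369.] [161. 202.] 85 [59. 70. 81.]
[149. 229.] 791 [ 541. -373.] [111.  46.] 84 [136. 149. 154.]
[265. 268.] 784 [ 595. -105.] [42. 93.] 87 [142. 156. 160.]
[138. 300.] 927 [ 720. -333.] [44. 91.] 76 [128.  69.  43.]
[350. 312.] 186 [678.  82.] [69.  6.] 84 [37. 46. 53.]
[213. 323.] 321 [ 754. -165.] [ 49. 111.] 25 [48. 56. 66.]
```

Emit:
move_arm([
  [[-1,1,13,0,0,0,-1],[-1,1,26,0,0,0,-1],[-1,1,26,0,0,0,-1],[-1,1,26,0,0,0,0.15],[-1,1,26,0,0,0,0.15],[-1,1,26,0,0,0,0.15],[-1,1,26,0,0,0,0.15],[-1,1,10,0,0,0,0.15],[-1,1,-15,0,0,0,0.15],[-1,1,-40,0,0,0,0.15],[-1,1,-40,0,0,0,0.15]],
])

```text
clock: 18.2
tcp_pos: [0.4395, -0.3605, 0.1655]
orientation: [[0.087, 0.996, 0.007], [0.996, -0.087, -0.005], [-0.005, 0.007, -1.0]]
ft_force: [0.6, 0.2, 1.8]
width: 0.049
grip_force: 0.0
```

```bash
python3 - <<'E'
from h import *
go((596.3,-108.6),177.1,160)
carts(0)
E
```

```text
pose [ 439.5 -360.5  165.5] phi 85.0 shift [264.6 134.2   5.2] turn [  0.1   0.5 -92.1] ft [0.59 0.21 1.8 ] w 49.0 grip 0.0 t 18.2
[280. 175.] 525 [ 321. -136.] [ 45. 107.] 70 [  5.  21. 102.]
[160. 218.] 812 [ 489. -370.] [161. 202.] 85 [56. 69. 80.]
[175. 197.] 677 [ 437. -364.] [109.  45.] 86 [66. 75. 82.]
[149. 229.] 788 [ 541. -373.] [112.  45.] 84 [135.5 148.  154. ]
[265. 268.] 787 [ 596. -105.] [43. 93.] 87 [142. 155. 160.]
[138. 300.] 933 [ 720. -334.] [45. 90.] 76 [127.  69.  42.]
[350. 312.] 185 [678.  82.] [69.  7.] 86 [37. 46. 53.]
[213. 323.] 324 [ 755. -164.] [ 48. 110.] 25 [48. 56. 66.]
```

Emit:
move_arm([
  [[10,5,0,0,0,-7,0.6],[30,16,0,0,0,-14,1],[54,28,0,0,0,-21,1],[78,40,0,0,0,-28,1],[102,52,0,0,0,-35,1],[126,64,0,0,0,-42,1],[150,77,0,0,0,-49,1],[174,90,0,0,0,-56,1],[198,103,0,0,0,-63,1],[222,116,3,0,0,-70,1],[246,129,6,0,0,-77,1],[262,138,6,0,0,-84,1]],
])

```text
clock: 19.25
tcp_pos: [0.5978, -0.1073, 0.153]
orientation: [[-0.983, 0.183, -0.002], [0.183, 0.983, 0.001], [0.002, 0.001, -1.0]]
ft_force: [-0.1, 0.1, -0.9]
width: 0.0854
grip_force: 0.0
```

Emit:
move_arm([
  [[0,0,15,0,0,-7,1],[0,0,30,0,0,-8,1],[0,0,30,0,0,-8,1],[0,0,30,0,0,-8,1],[0,0,30,0,0,-8,1]],
])

```text
clock: 19.67
tcp_pos: [0.5973, -0.1098, 0.1244]
orientation: [[-0.999, 0.053, -0.001], [0.053, 0.999, 0.0], [0.001, 0.0, -1.0]]
ft_force: [-0.1, 0.3, 0.6]
width: 0.0853
grip_force: 0.0
```

```bash
python3 - <<'E'
from mag import *
i=camera_info('wrist');p,d=read_camera('wrist');W=cloud(d,i)
go((596.3,-108.6),177.1,87)
m=(abs(W[...,0]-.596)<.06)&(abs(W[...,1]+.108)<.04)&(W[...,2]>.026)&(W[...,2]<.037)
q=W[m];print('cart top',np.median(q[:,2]),cv2.minAreaRect((q[:,:2]*1e3).astype(np.float32)))
E
```

```text
pose [ 597.7 -110.   124.9] phi 176.9 shift [ 1.5  1.3 37.9] turn [-0.   0.  -0.2] ft [-0.7   0.3   0.64] w 85.6 grip 0.0 t 19.7
cart top 0.0315100287490421 ((595.7105102539062, -109.21905517578125), (42.2464599609375, 89.73401641845703), 87.31664276123047)
```

Emit:
move_arm([
  [[1.5,1,18,0,0,0,1],[1.5,1,37,0,0,0,1],[1.5,1,37,0,0,0,1],[1.5,1,37,0,0,0,-1],[1.5,1,37,0,0,0,-1],[1.5,1,37,0,0,0,-1],[1.5,1,37,0,0,0,-1],[1.5,1,37,0,0,0,-1],[1.5,1,37,0,0,0,-1],[1.5,1,15,0,0,0,-1],[1.5,1,-15,0,0,0,-1],[1.5,1,-40,0,0,0,-1]],
])

```text
clock: 20.72
tcp_pos: [0.5947, -0.1084, 0.1642]
orientation: [[-0.999, 0.052, -0.004], [0.052, 0.999, 0.0], [0.004, 0.0, -1.0]]
ft_force: [1.7, -0.7, -5.2]
width: 0.0406
grip_force: 63.1
```

Emit:
move_arm([
  [[0,0,0,0,0,0,-1],[0,0,0,0,0,0,-1],[0,0,0,0,0,0,-1],[0,0,0,0,0,0,-1]],
])

```text
clock: 21.05
tcp_pos: [0.5942, -0.1083, 0.1618]
orientation: [[-0.999, 0.052, -0.005], [0.052, 0.999, 0.001], [0.005, 0.001, -1.0]]
ft_force: [0.2, -1.3, -6.5]
width: 0.0404
grip_force: 63.0
```

```bash
python3 - <<'E'
from h import *
for k in range(4):
    read_camera('scene');print(env.state()['ft_force'][2])
go((502.3,211.5),264.3,157)
i=camera_info('side');p,d=read_camera('side');cv2.imwrite('pics/s6.png',p)
E
```

```text
-6.336054305383812
-6.104730221043131
-7.302764912371085
-6.4257763241577806
pose [ 595.3 -108.4  162.9] phi 177.0 shift [109.6 314.6   6.3] turn [  0.1  -0.1 -87.3] ft [-0.36  0.03 -6.43] w 40.1 grip 63.0 t 21.2
```

Fz is about -6.4 N, so C4 is full. I take it to the middle pocket, swinging x inwards first to clear the knob.

Emit:
move_arm([
  [[20,10,-5,0,0,-7,-1],[45,30,-10,0,0,-14,-1],[70,55,-15,0,0,-21,-1],[95,80,-20,0,0,-28,-1],[115,108,-20,0,0,-35,-1],[125,138,-20,0,0,-42,-1],[130,170,-20,0,0,-49,-1],[130,202,-20,0,0,-56,-1],[125,234,-20,0,0,-63,-1],[120,266,-15,0,0,-70,-1],[114,294,-5,0,0,-77,-1],[109.5,313.3,5,0,0,-84,-1]],
])

```text
clock: 22.3
tcp_pos: [0.5043, 0.2132, 0.1597]
orientation: [[-0.148, -0.989, 0.003], [-0.989, 0.148, 0.002], [-0.003, -0.002, -1.0]]
ft_force: [0.4, 0.4, -6.2]
width: 0.0409
grip_force: 63.0
```

Emit:
move_arm([
  [[0,0,0,0,0,-3.3,-1],[0,0,0,0,0,-3.3,-1],[0,0,0,0,0,-3.3,-1],[0,0,0,0,0,-3.3,-1]],
])

```text
clock: 22.63
tcp_pos: [0.5029, 0.2095, 0.1595]
orientation: [[-0.101, -0.995, -0.0], [-0.995, 0.101, -0.0], [0.0, 0.0, -1.0]]
ft_force: [-0.3, -0.6, -5.6]
width: 0.0406
grip_force: 63.0
```

```bash
python3 - <<'E'
from h import *
p,d=read_camera('wrist');cv2.imwrite('pics/w7.png',p)
go((502.3,210.2),264.3,120)
carts(0)
E
```

```text
pose [503.1 209.3 159.6] phi -95.8 shift [-0.8  0.9 39.6] turn [-0.  -0.  -0.1] ft [-0.62  0.89 -5.71] w 40.5 grip 63.0 t 22.7
[280. 175.] 538 [ 315. -134.] [44. 94.] 73 [  0.  26. 154.]
[161. 216.] 851 [ 488. -370.] [162. 203.] 85 [67. 81. 92.]
[175. 197.] 671 [ 437. -364.] [109.  47.] 84 [134. 148. 154.]
[149. 229.] 794 [ 540. -374.] [110.  46.] 86 [138.5 152.  157. ]
[138. 300.] 943 [ 720. -332.] [44. 90.] 76 [130.  71.  44.]
[350. 312.] 189 [678.  82.] [69.  7.] 87 [38. 47. 54.]
[213. 323.] 327 [ 754. -165.] [ 49. 110.] 25 [49. 57. 68.]
```

View pics/w7.png

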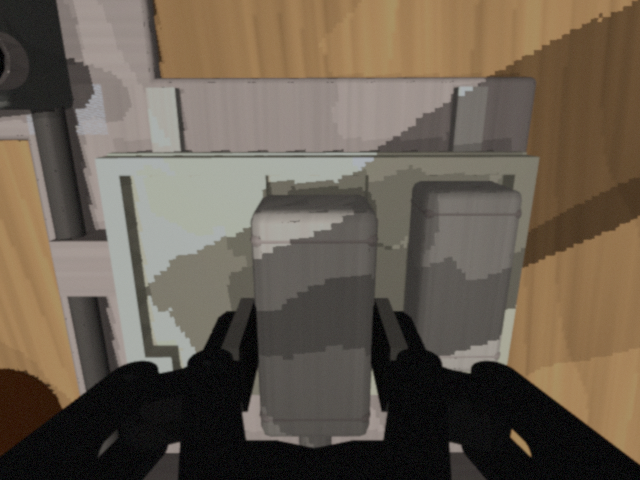

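The view shows the cartridge (centre column 315) over the middle pocket (rear corners at columns 267 and 366), with the first full one home at (465,270). I lower it.

Emit:
move_arm([
  [[-0.8,0.9,18,0,0,0,-1],[-0.8,0.9,28,0,0,0,-1],[-0.8,0.9,31,0,0,0,-1],[-0.8,0.9,34,0,0,0,-1],[-0.8,0.9,37,0,0,0,-1],[-0.8,0.9,39.5,0,0,0,-1],[-0.8,0.9,39.5,0,0,0,-1],[-0.8,0.9,39.5,0,0,0,-1]],
])

```text
clock: 23.4
tcp_pos: [0.5025, 0.211, 0.1201]
orientation: [[-0.099, -0.995, 0.0], [-0.995, 0.099, 0.0], [-0.0, -0.0, -1.0]]
ft_force: [0.2, 0.7, -6.5]
width: 0.0405
grip_force: 62.9
```

Emit:
move_arm([
  [[0,0,2,0,0,0,-1],[0,0,4,0,0,0,-1],[0,0,5.5,0,0,0,-1],[0,0,6.5,0,0,0,-1],[0,0,6.5,0,0,0,-1],[0,0,6.5,0,0,0,-1]],
])

```text
clock: 23.9
tcp_pos: [0.5025, 0.211, 0.1152]
orientation: [[-0.099, -0.995, 0.001], [-0.995, 0.099, 0.001], [-0.001, -0.001, -1.0]]
ft_force: [-2.3, -1.9, 8.1]
width: 0.0404
grip_force: 64.6
```

Emit:
move_arm([
  [[0,0,-1,0,0,0,0.15],[0,0,-1,0,0,0,0.15],[0,0,-1,0,0,0,0.15],[0,0,-1,0,0,0,0.15],[0,0,-1,0,0,0,0.15],[0,0,-15,0,0,0,0.15],[0,0,-40,0,0,0,0.15],[0,0,-62,0,0,0,0.15],[0,0,-62,0,0,0,0.15],[0,0,-62,0,0,0,0.15],[0,0,-62,0,0,0,0.15]],
])

```text
clock: 24.82
tcp_pos: [0.502, 0.2108, 0.1749]
orientation: [[-0.099, -0.995, -0.0], [-0.995, 0.099, -0.0], [0.0, 0.0, -1.0]]
ft_force: [1.1, -0.2, -0.3]
width: 0.049
grip_force: 0.0
```

```bash
python3 - <<'E'
from mag import *
i=camera_info('wrist');p,d=read_camera('wrist');W=cloud(d,i);cv2.imwrite('pics/w8.png',p)
go((560,120),264.3,260)
for c in((434.5,217),(502.3,210)):
    m=(abs(W[...,0]-c[0]/1e3)<.032)&(abs(W[...,1]-c[1]/1e3)<.06)&(W[...,2]>.048)&(W[...,2]<.07)
    q=W[m];print('cart top',np.median(q[:,2]),cv2.minAreaRect((q[:,:2]*1e3).astype(np.float32)),[np.median(q[abs(q[:,1]-y)<.005][:,2]).round(4) for y in(.18,.2,.22,.24)])
E
```

```text
pose [501.6 210.6 174.4] phi -95.7 shift [ 84.5 -66.9 -85.6] turn [ 0.1 -0.1  0. ] ft [-0.03 -0.81 -1.24] w 49.2 grip 0.0 t 24.9
cart top 0.057670618987721405 ((434.4791259765625, 218.29981994628906), (94.60198974609375, 41.87261962890625), 84.49585723876953) [np.float64(0.0577), np.float64(0.0577), np.float64(0.0578), np.float64(0.0578)]
cart top 0.05760727126237837 ((502.48687744140625, 217.13739013671875), (106.5908203125, 42.218345642089844), 84.48059844970703) [np.float64(0.0577), np.float64(0.0577), np.float64(0.0577), np.float64(0.0577)]
```

View pics/w8.png

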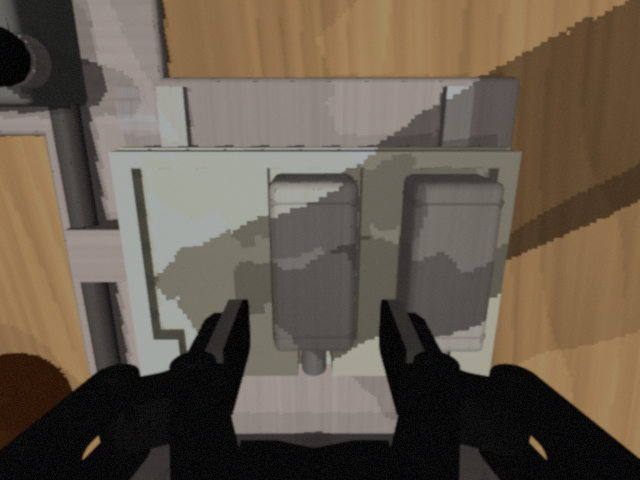

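Both full cartridges lie home (tops at 57.7 mm, flat, nozzles in the notches). Next I look at the crank from above.

Emit:
move_arm([
  [[0,0,-30,0,0,0,0.3],[5,-10,-60,0,0,0,0.3],[20,-30,-85,0,0,0,0.3],[40,-55,-85,0,0,0,0.3],[60,-80,-85,0,0,0,0.3],[80,-105,-85,0,0,0,0.3],[95,-125,-85,0,0,0,0.3],[103,-134,-85,0,0,0,0.3],[103,-134,-85,0,0,0,0.3],[103,-134,-85,0,0,0,0.3],[103,-134,-85,0,0,0,0.3]],
])

```text
clock: 25.78
tcp_pos: [0.6242, 0.0958, 0.2596]
orientation: [[-0.099, -0.995, -0.002], [-0.995, 0.099, 0.0], [-0.0, 0.002, -1.0]]
ft_force: [0.1, -0.3, -0.3]
width: 0.0556
grip_force: 0.0
```

```bash
python3 - <<'E'
from mag import *
i=camera_info('wrist');p,d=read_camera('wrist');W=cloud(d,i);cv2.imwrite('pics/w9.png',p)
m=(abs(W[...,0]-.63)<.07)&(abs(W[...,1]-.09)<.07)&(W[...,2]>.068)&(W[...,2]<.125)
q=W[m];k=q[q[:,2]>.112];c,r=cv2.minEnclosingCircle((k[:,:2]*1e3).astype(np.float32));print('knob top',np.median(k[:,2]),c,r,len(k))
go(c,264.3,157)
g=cv2.cvtColor(p,cv2.COLOR_BGR2GRAY)
z=q[(q[:,2]<.09)];print(cv2.minAreaRect((z[:,:2]*1e3).astype(np.float32)),len(z),np.histogram(z[:,2],8))
print(proj((.6406,.0775,.074),i),proj((c[0]/1e3,c[1]/1e3,.116),i))
cv2.imwrite('pics/w9c.png',cv2.resize(p[90:390,180:520],None,fx=2,fy=2,interpolation=cv2.INTER_CUBIC))
E
```

```text
knob top 0.11539718914035896 (607.9384155273438, 102.86893463134766) 11.028366088867188 1108
pose [624.2  96.1 259.9] phi -95.6 shift [ -5.2  16.6 102.9] turn [0.1 0.  0.1] ft [ 0.   -0.32  0.34] w 55.7 grip 0.0 t 25.8
((629.9629516601562, 91.10176849365234), (28.087692260742188, 61.60024642944336), 54.624412536621094) 2452 (array([  85, 1162, 1103,   15,   21,   19,   24,   23]), array([0.06801849, 0.07074553, 0.07347257, 0.0761996 , 0.07892664,
       0.08165368, 0.08438072, 0.08710776, 0.0898348 ]))
(np.float64(283.9656943363782), np.float64(211.07952334498023)) (np.float64(342.9562187404548), np.float64(267.3098287914998))
```

View pics/w9.png

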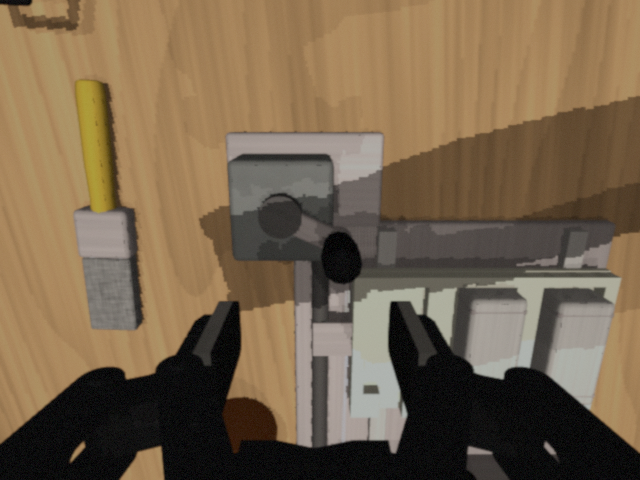

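The crank hub is at (280,216) and the knob top at (340,250).

```bash
python3 - <<'E'
from h import *
i=camera_info('wrist');f=240/np.tan(np.radians(i['vfov']/2))
def back(u,v,z):
    r=i['R'].T@np.array([(u-i['cx'])/f,(v-i['cy'])/f,1]);o=-i['R'].T@i['t'];return (o+r*(z-o[2])/r[2])*1e3
h=back(280,216,.0755);k=np.array([607.7,102.9]);print(h,'r',np.hypot(*(k-h[:2])))
u=(k-h[:2])/np.hypot(*(k-h[:2]));ax=k-42*u;a0=np.degrees(np.arctan2(u[1],u[0]));print('axis',ax,'angle',a0)
# clockwise circle, tool frame of phi=264.3
a=np.radians(264.3);T=np.array([[np.cos(a),np.sin(a)],[np.sin(a),-np.cos(a)]])
for n in range(25):
    b=np.radians(a0-15*n);w=42*np.array([np.cos(b),np.sin(b)])-42*u;print(15*n,(T.T@w).round(0).astype(int).tolist(),end=' ')
E
```

```text
[643.51152725  80.42013463  75.5       ] r 42.28250029214549
axis [643.2722612   80.57032841] angle 147.8823948773745
0 [0, 0] 15 [-9, -6] 30 [-16, -14] 45 [-21, -24] 60 [-23, -35] 75 [-22, -46] 90 [-19, -56] 105 [-13, -65] 120 [-5, -73] 135 [5, -77] 150 [16, -80] 165 [27, -79] 180 [37, -75] 195 [46, -69] 210 [54, -61] 225 [58, -51] 240 [61, -40] 255 [60, -29] 270 [56, -19] 285 [50, -10] 300 [42, -3] 315 [32, 2] 330 [21, 4] 345 [10, 4] 360 [0, 0]
```

Emit:
move_arm([
  [[-5,17,25,0,0,0,0.3],[-5,17,60,0,0,0,0.3],[-5,17,90,0,0,0,0.3],[-5,17,103,0,0,0,0.3],[-5,17,103,0,0,0,0.3],[-5,17,103,0,0,0,-1],[-5,17,103,0,0,0,-1],[-5,17,103,0,0,0,-1],[-5,17,103,0,0,0,-1],[-5,17,103,0,0,0,-1],[-5,17,103,0,0,0,-1],[-5,17,103,0,0,0,-1]],
], squeeze=30)

```text
clock: 26.83
tcp_pos: [0.6094, 0.1025, 0.1594]
orientation: [[-0.099, -0.995, 0.002], [-0.995, 0.099, 0.002], [-0.002, -0.002, -1.0]]
ft_force: [-3.4, 2.2, 6.9]
width: 0.0222
grip_force: 29.7
```

```bash
python3 - <<'E'
from h import *
go((607.7,102.9),264.3,157)
E
```

```text
pose [609.4 102.5 159.4] phi -95.7 shift [-0.2  1.7  2.4] turn [-0.1  0.1  0. ] ft [-3.36  2.17  6.87] w 22.2 grip 29.7 t 26.8
```

Fz shows the tips resting on the crank arm, so I raise slightly and begin cranking with the first half turn.

Emit:
move_arm([
  [[-9,-6,-4,0,0,0,-1],[-16,-14,-4,0,0,0,-1],[-21,-24,-4,0,0,0,-1],[-23,-35,-4,0,0,0,-1],[-22,-46,-4,0,0,0,-1],[-19,-56,-4,0,0,0,-1],[-13,-65,-4,0,0,0,-1],[-5,-73,-4,0,0,0,-1],[5,-77,-4,0,0,0,-1],[16,-80,-4,0,0,0,-1],[27,-79,-4,0,0,0,-1],[37,-75,-4,0,0,0,-1]],
])

```text
clock: 27.83
tcp_pos: [0.6793, 0.0559, 0.16]
orientation: [[-0.1, -0.995, -0.002], [-0.995, 0.1, -0.0], [0.0, 0.002, -1.0]]
ft_force: [0.8, 4.6, -16.8]
width: 0.0219
grip_force: 31.8
```

```bash
python3 - <<'E'
from mag import *
go((607.7,102.9),264.3,157)
p,d=read_camera('scene');print(fit(cloud(d,camera_info('scene')),[501,220,84.3]))
cv2.imwrite('pics/sc10.png',cv2.resize(p[180:340,310:530],None,fx=3,fy=3))
E
```

```text
pose [679.3  55.9 160. ] phi -95.8 shift [-39.5  76.    3.1] turn [ 0.1 -0.  -0.1] ft [  0.82   4.63 -16.75] w 21.9 grip 31.8 t 27.8
(array([495.73012532, 221.11789868,  84.16071673]), np.float64(3.555694993937554))
```

Emit:
move_arm([
  [[9,6,2,0,0,0,-1],[17,14,2,0,0,0,-1],[21,24,2,0,0,0,-1],[24,35,2,0,0,0,-1],[23,46,2,0,0,0,-1],[19,56,2,0,0,0,-1],[13,65,2,0,0,0,-1],[5,72,2,0,0,0,-1],[-5,77,2,0,0,0,-1],[-16,79,2,0,0,0,-1],[-27,79,2,0,0,0,-1],[-37,75,2,0,0,0,-1]],
])

```text
clock: 28.88
tcp_pos: [0.6087, 0.1018, 0.1598]
orientation: [[-0.1, -0.995, -0.0], [-0.995, 0.1, -0.003], [0.003, -0.0, -1.0]]
ft_force: [2.2, -5.7, -12.5]
width: 0.022
grip_force: 32.3
```

```bash
python3 - <<'E'
from mag import *
go((607.7,102.9),264.3,157)
p,d=read_camera('scene')
cv2.imwrite('pics/sc11.png',cv2.resize(p[180:340,310:530],None,fx=3,fy=3))
E
```

```text
pose [608.7 101.8 159.8] phi -95.7 shift [-1.   1.1  2.8] turn [-0.  -0.2 -0. ] ft [  2.17  -5.69 -12.5 ] w 22.0 grip 32.3 t 28.9
```

View pics/sc11.png

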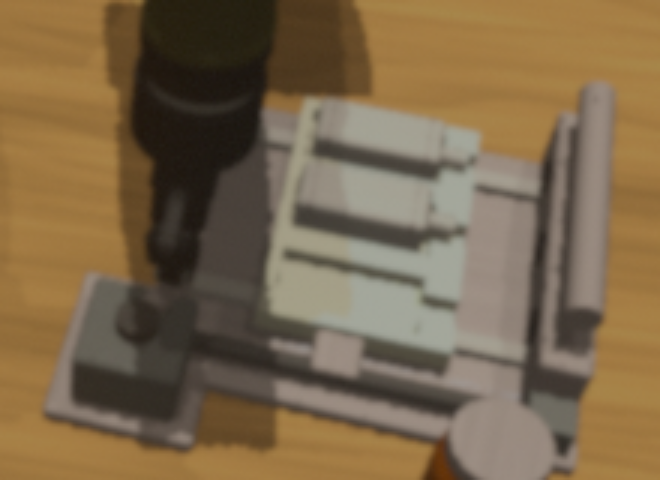

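The magazine has moved towards the manifold with both cartridges still seated. I continue in half turns up to 3.5 turns.

Emit:
move_arm([
  [[-9,-6,1.5,0,0,0,-1],[-16,-14,1.5,0,0,0,-1],[-21,-24,1.5,0,0,0,-1],[-23,-35,1.5,0,0,0,-1],[-22,-46,1.5,0,0,0,-1],[-19,-56,1.5,0,0,0,-1],[-13,-65,1.5,0,0,0,-1],[-5,-73,1.5,0,0,0,-1],[5,-77,1.5,0,0,0,-1],[16,-80,1.5,0,0,0,-1],[27,-79,1.5,0,0,0,-1],[37,-75,1.5,0,0,0,-1]],
])

```text
clock: 29.93
tcp_pos: [0.6812, 0.059, 0.1596]
orientation: [[-0.098, -0.995, 0.003], [-0.995, 0.098, 0.005], [-0.005, -0.002, -1.0]]
ft_force: [-1.3, 5.1, -1.0]
width: 0.0221
grip_force: 33.3
```

Emit:
move_arm([
  [[9,6,0,0,0,0,-1],[17,14,0,0,0,0,-1],[21,24,0,0,0,0,-1],[24,35,0,0,0,0,-1],[23,46,0,0,0,0,-1],[19,56,0,0,0,0,-1],[13,65,0,0,0,0,-1],[5,72,0,0,0,0,-1],[-5,77,0,0,0,0,-1],[-16,79,0,0,0,0,-1],[-27,79,0,0,0,0,-1],[-37,75,0,0,0,0,-1]],
])

```text
clock: 30.93
tcp_pos: [0.6091, 0.1027, 0.1594]
orientation: [[-0.099, -0.995, 0.002], [-0.995, 0.099, -0.001], [0.001, -0.002, -1.0]]
ft_force: [-0.5, -3.8, 6.4]
width: 0.0224
grip_force: 34.1
```

Emit:
move_arm([
  [[-9,-6,0,0,0,0,-1],[-16,-14,0,0,0,0,-1],[-21,-24,0,0,0,0,-1],[-23,-35,0,0,0,0,-1],[-22,-46,0,0,0,0,-1],[-19,-56,0,0,0,0,-1],[-13,-65,0,0,0,0,-1],[-5,-73,0,0,0,0,-1],[5,-77,0,0,0,0,-1],[16,-80,0,0,0,0,-1],[27,-79,0,0,0,0,-1],[37,-75,0,0,0,0,-1]],
])

```text
clock: 31.93
tcp_pos: [0.6816, 0.0601, 0.1595]
orientation: [[-0.097, -0.995, 0.004], [-0.995, 0.097, 0.005], [-0.006, -0.003, -1.0]]
ft_force: [1.7, 3.3, 3.9]
width: 0.0221
grip_force: 34.0
```

Emit:
move_arm([
  [[9,6,0,0,0,0,-1],[17,14,0,0,0,0,-1],[21,24,0,0,0,0,-1],[24,35,0,0,0,0,-1],[23,46,0,0,0,0,-1],[19,56,0,0,0,0,-1],[13,65,0,0,0,0,-1],[5,72,0,0,0,0,-1],[-5,77,0,0,0,0,-1],[-16,79,0,0,0,0,-1],[-27,79,0,0,0,0,-1],[-37,75,0,0,0,0,-1]],
])

```text
clock: 32.93
tcp_pos: [0.6089, 0.1023, 0.1594]
orientation: [[-0.099, -0.995, 0.001], [-0.995, 0.099, -0.001], [0.001, -0.002, -1.0]]
ft_force: [-0.2, -5.1, 7.5]
width: 0.022
grip_force: 34.2
```

```bash
python3 - <<'E'
from mag import *
go((607.7,102.9),264.3,157)
p,d=read_camera('scene');q,_=read_camera('side')
a=cv2.resize(p[180:340,310:530],None,fx=2.5,fy=2.5);b=cv2.resize(q[180:310,130:350],(a.shape[1],300))
c=np.vstack([a[:300],b[:300]])[:600];print(c.shape);cv2.imwrite('pics/sc12.png',c)
E
```

```text
pose [608.9 102.3 159.4] phi -95.7 shift [-0.4  1.3  2.4] turn [-0.1 -0.1  0. ] ft [-0.24 -5.11  7.52] w 22.0 grip 34.2 t 32.9
(600, 550, 3)
```

View pics/sc12.png

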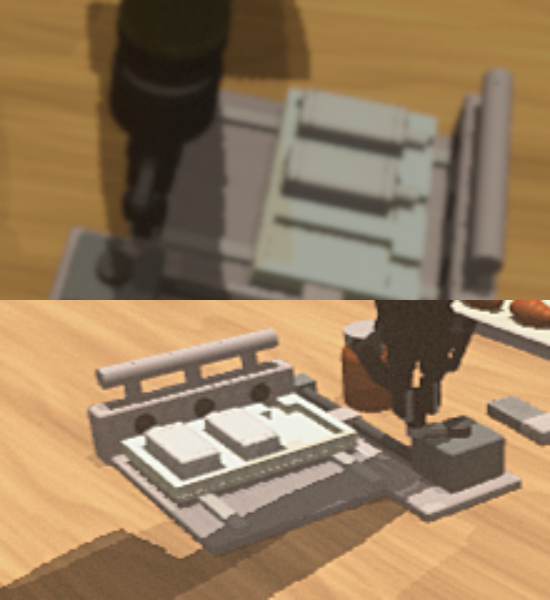

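After 3 turns the magazine nears the manifold and the cartridges are still seated. I do one more half turn, then short steps with force checks.

Emit:
move_arm([
  [[-9,-6,-1,0,0,0,-1],[-16,-14,-1,0,0,0,-1],[-21,-24,-1,0,0,0,-1],[-23,-35,-1,0,0,0,-1],[-22,-46,-1,0,0,0,-1],[-19,-56,-1,0,0,0,-1],[-13,-65,-1,0,0,0,-1],[-5,-73,-1,0,0,0,-1],[5,-77,-1,0,0,0,-1],[16,-80,-1,0,0,0,-1],[27,-79,-1,0,0,0,-1],[37,-75,-1,0,0,0,-1]],
])

```text
clock: 34.03
tcp_pos: [0.6813, 0.0593, 0.1595]
orientation: [[-0.098, -0.995, 0.003], [-0.995, 0.098, 0.004], [-0.004, -0.002, -1.0]]
ft_force: [1.7, 3.3, 3.3]
width: 0.0217
grip_force: 33.8
```

Emit:
move_arm([
  [[9,6,0,0,0,0,-1],[17,14,0,0,0,0,-1],[21,24,0,0,0,0,-1],[24,35,0,0,0,0,-1],[23,46,0,0,0,0,-1],[19,56,0,0,0,0,-1]],
])

```text
clock: 34.53
tcp_pos: [0.6229, 0.0436, 0.1595]
orientation: [[-0.1, -0.995, 0.003], [-0.995, 0.1, -0.001], [0.0, -0.004, -1.0]]
ft_force: [4.6, 0.3, 2.1]
width: 0.0221
grip_force: 33.6
```

Emit:
move_arm([
  [[-6,9,0,0,0,0,-1],[-14,16,0,0,0,0,-1],[-24,21,0,0,0,0,-1]],
])

```text
clock: 34.78
tcp_pos: [0.6035, 0.0699, 0.1595]
orientation: [[-0.1, -0.995, 0.001], [-0.995, 0.1, -0.002], [0.002, -0.001, -1.0]]
ft_force: [4.3, -3.2, 3.9]
width: 0.022
grip_force: 33.8
```

Emit:
move_arm([
  [[-11,2,0,0,0,0,-1],[-22,2,0,0,0,0,-1],[-32,-2,0,0,0,0,-1]],
])

```text
clock: 35.03
tcp_pos: [0.6048, 0.0942, 0.159]
orientation: [[-0.102, -0.995, -0.007], [-0.994, 0.102, -0.025], [0.026, 0.005, -1.0]]
ft_force: [-15.9, -41.1, 22.7]
width: 0.0216
grip_force: 35.8
```

```bash
python3 - <<'E'
from mag import *
go((607.7,102.9),264.3,157)
p,d=read_camera('scene');W=cloud(d,camera_info('scene'))
a=np.radians(84.3)
def loc(W):
    X=W[...,0]*1e3-501;Y=W[...,1]*1e3-209;return X*np.cos(a)+Y*np.sin(a),-X*np.sin(a)+Y*np.cos(a),W[...,2]*1e3
def edges(W,n):
    x,y,z=loc(W)
    m=(z>35)&(z<45)&(y>-88)&(y<-44)&(x>-60)&(x<150);print(n,'mag -y pocket wall pts',np.percentile(x[m],[1,50,99]).round(1),m.sum())
    m=(z>60)&(z<110)&(abs(y)<60)&(x>100);print('manifold front',np.percentile(x[m],[0.5,2,5]).round(1),m.sum())
edges(cloud(np.load('pics/scene0.npy'),camera_info('scene')),'before');edges(W,'now')
E
```

```text
pose [604.8  94.2 159. ] phi -95.9 shift [-9.  -2.   1.8] turn [ 0.3 -1.5 -0.2] ft [-15.95 -41.07  22.73] w 21.6 grip 35.8 t 35.0
before mag -y pocket wall pts [-52.9  58.1 141.1] 230
manifold front [140.8 141.  141.5] 533
now mag -y pocket wall pts [  9.1 118.7 141.1] 237
manifold front [101.3 104.2 141.1] 562
```

The force jumped to 44 N at about 3.97 turns (roughly 63 mm of travel), which is the hard stop. I ease off, hold, and let go.

Emit:
move_arm([
  [[7,2,-1,0,0,0,-1],[7,2,-1,0,0,0,-1],[7,2,-1,0,0,0,-1],[7,2,-1,0,0,0,-1]],
])

```text
clock: 35.42
tcp_pos: [0.6042, 0.0918, 0.1594]
orientation: [[-0.101, -0.995, -0.004], [-0.995, 0.101, -0.009], [0.01, 0.003, -1.0]]
ft_force: [-1.0, -13.1, 6.6]
width: 0.0218
grip_force: 34.1
```

Emit:
move_arm([
  [[3,0,-1,0,0,0,0],[3,0,-1,0,0,0,0],[3,0,-1,0,0,0,0],[3,0,-1,0,0,0,0.2],[3,0,-1,0,0,0,0.2],[3,0,-20,0,0,0,0.2],[3,0,-50,0,0,0,0.2],[3,0,-85,0,0,0,0.2],[3,0,-100,0,0,0,0.2],[3,0,-100,0,0,0,0.2],[3,0,-100,0,0,0,0.2]],
])

```text
clock: 36.33
tcp_pos: [0.6065, 0.0925, 0.2608]
orientation: [[-0.099, -0.995, 0.002], [-0.995, 0.099, 0.001], [-0.001, -0.002, -1.0]]
ft_force: [0.7, -0.7, -0.4]
width: 0.0516
grip_force: 0.0
```

```bash
python3 - <<'E'
from mag import *
go((502,230),264.3,260)
i=camera_info('wrist');p,d=read_camera('wrist');W=cloud(d,i)
a=np.radians(84.3);X=W[...,0]*1e3-501;Y=W[...,1]*1e3-209
x,y,z=X*np.cos(a)+Y*np.sin(a),-X*np.sin(a)+Y*np.cos(a),W[...,2]*1e3
m=(z>35)&(z<41)&(y>-85)&(y<-50)&(x<120);print('mag rear edge x (home expect ~ -57.5+63)',np.percentile(x[m],[1,3,10]),m.sum())
k=W[(abs(W[...,0]-.63)<.07)&(abs(W[...,1]-.09)<.07)&(W[...,2]>.112)&(W[...,2]<.122)]
print('knob',cv2.minEnclosingCircle((k[:,:2]*1e3).astype(np.float32)))
for c in(0,68):
    m=(z>50)&(z<66)&(abs(y-c)<30)&(x>-10)&(x<140);r=cv2.minAreaRect(np.c_[x[m],y[m]].astype(np.float32));print('cart',r,np.median(z[m]))
carts(0)
E
```

```text
pose [606.5  92.5 260.8] phi -95.7 shift [-126.5  117.6    0.6] turn [-0.1  0.   0. ] ft [ 0.68 -0.65 -0.39] w 51.6 grip 0.0 t 36.3
mag rear edge x (home expect ~ -57.5+63) [5.19274611 5.38710071 5.74107141] 312
knob ((603.2002563476562, 91.54491424560547), 11.027997970581055)
cart ((58.84916687011719, 14.539299011230469), (88.87687683105469, 18.016159057617188), 0.9693820476531982) 57.98585456325898
cart ((54.50297927856445, 75.96060943603516), (23.842851638793945, 74.97532653808594), 89.29067993164062) 57.50841423933632
[280. 175.] 534 [ 316. -135.] [46. 93.] 71 [  0.  25. 152.]
[160. 216.] 837 [ 489. -369.] [161. 203.] 85 [66. 80. 91.]
[175. 197.] 673 [ 437. -364.] [110.  48.] 83 [135. 148. 154.]
[149. 229.] 783 [ 540. -374.] [110.  44.] 86 [137. 151. 156.]
[138. 300.] 935 [ 720. -333.] [44. 90.] 76 [129.  70.  43.]
[350. 312.] 182 [678.  82.] [69.  6.] 85 [36. 44. 51.]
[213. 323.] 327 [ 754. -164.] [ 48. 110.] 25 [48. 56. 67.]
```

Emit:
move_arm([
  [[-20,20,-10,0,0,0,0.2],[-50,45,-20,0,0,0,0.2],[-80,70,-30,0,0,0,0.2],[-110,95,-30,0,0,0,0.2],[-127,118,-30,0,0,0,0.2],[-127,118,-30,0,0,0,0.2],[-127,118,-30,0,0,0,0.2],[-127,118,-30,0,0,0,0.2]],
])

```text
clock: 37.1
tcp_pos: [0.5009, 0.2298, 0.2886]
orientation: [[-0.099, -0.995, -0.002], [-0.995, 0.099, -0.001], [0.002, 0.002, -1.0]]
ft_force: [0.5, -0.2, -0.3]
width: 0.0514
grip_force: 0.0
```

```bash
python3 - <<'E'
from mag import *
i=camera_info('wrist');p,d=read_camera('wrist');W=cloud(d,i);cv2.imwrite('pics/w20.png',p)
a=np.radians(84.3);X=W[...,0]*1e3-501;Y=W[...,1]*1e3-209
x,y,z=X*np.cos(a)+Y*np.sin(a),-X*np.sin(a)+Y*np.cos(a),W[...,2]*1e3
for c in(0,68):
    m=(z>54)&(z<62)&(abs(y-c)<30)&(x>5)&(x<135);r=cv2.minAreaRect(np.c_[x[m],y[m]].astype(np.float32));print('cart',np.round(r[0],1),np.round(r[1],1),r[2],np.percentile(z[m],[5,50,95]))
E
```

```text
cart [59.4  3.4] [42.1 89.1] 89.8675308227539 [55.88098157 57.66770511 58.83701135]
cart [61.9 67.7] [89. 42.] 0.10255953669548035 [55.80143754 57.72404882 58.94522787]
```

View pics/w20.png

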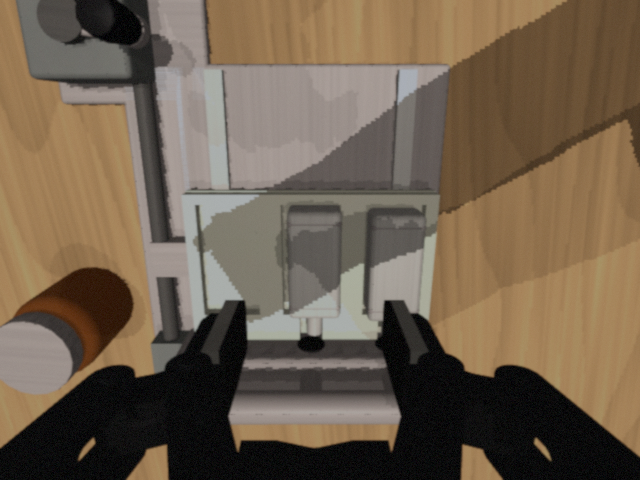

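The last view shows both full cartridges flat in their pockets at (314,260) and (393,265), nozzles in the notches and meeting the manifold. The scene camera still sees both spent ones in the crate. I hand in.

```bash
python3 -c "
from rig import env
print(env.job_done())"
```

```text
the job is handed in; nothing more can be done
None
```

I handed the job in at about 37 s of the 208 s allowed; the call returned no verdict. I found four cartridges. The two full ones lie flat in the near and middle pockets with their nozzles in the notches. The two spent ones are in the crate. The crank is turned about 4 turns to its hard stop and released, and the saucepan, brush and jar were not touched.

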